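Wring the heel-height setting stack

TASK

Build the heel-height stack on the steel datum block of the stand: tip the blue block off its low step so that it lies with its bright lapped face down, set it on the datum block overhanging the open end by about a third of its length, and slide it along, face to face and pressing lightly, up to the red end stop until it is flush all round. Then wring the gold block, bright face down, onto the blue block in the same way: set it down overhanging the open end by about a third and slide it home flush. Leave the stack standing, and do not shift or knock over the bottle, tape roll, screwdriver or foot.

Things in the scene. Friction and masses are not known exactly. Their poses are not given: they have to be found in the camera images.
- stand: Fixed stand. Grey sole plate 190 x 86 x 10 mm with a steel datum block 120 (x) x 50 (y) x 30 mm on it, top 40 mm above the bench. At its +x end a red end stop, 50 wide, rises to 86 mm above the bench; its face touches the datum block's end, 60 mm from the centre. The -x end and both sides are open. Origin: on the bench under the datum block's centre. Place (left or right) and yaw vary.
- datum_top (a point): Centre of the datum block's top face, axes as the stand's: x along its length towards the end stop, y across, z up. A block that is home has its footprint exactly over the datum block's and its end on the stop.
- step: Fixed low step: plywood board with a black rubber top, 80 (x) x 170 (y) x 12 mm high; origin on the bench under its centre. The blue block stands on it near the -x edge; the bench beyond that edge is free for at least 60 mm. Position and yaw vary.
- blue_block: Loose blue aluminium block, 30 (own x) x 120 (own y) x 50 mm (own z), about 0.5 kg. Stands on its 30 x 120 mm side, long axis about along the step's y. Its 120 x 50 mm face at own -x is bright lapped metal and looks off the step, 0 to 15 mm inside the edge. Topples when its top is pushed about 30 mm; may then lean on the step's edge until pushed clear. Origin: centre of the side it starts on.
- blue_face (a point): Centre of the blue block's bright lapped face, 15 mm from the block's centre (axes as the block's). With the lapped face down, own x points up, the block is 30 mm high and 50 mm wide. Home: this point lies on datum_top.
- gold_block: Loose gold anodised aluminium block, 120 (own x) x 50 (own y) x 20 mm (own z), about 0.3 kg, lying flat on the bench, bright lapped face already down. Origin: centre of the lapped underside. Home: on the blue block, 30 mm above datum_top.
- bottle: Bystander: clear water bottle, diameter 64, 200 mm high, upright between stand and step; origin centre of its base. Leave alone.
- tape_roll: Bystander: grey tape roll lying flat, diameter 104, 48 mm high; origin centre of its underside. Leave alone.
- screwdriver: Bystander: screwdriver with yellow handle, 180 mm long, lying on the bench; own x from handle to tip. Leave alone.
- foot: Bystander: skin-coloured artificial foot about 250 mm long, toes along own x, with a blue tube upright 45 mm behind its origin to 226 mm high; stands beyond the work. Origin on the bench under its middle. Leave alone.
Things that resemble listed ones, but are neither listed nor needed, are in the scene too. Leave any black or brown look-alike of the blue_block alone. Leave any black or turquoise look-alike of the gold_block alone.

How it is judged:
By the outcome, as a careful person would: the job done as asked, in the order asked, and still so for the second after the job is handed in, with the robot touching nothing.
It also fails if it takes over 72 s, if anything falls off the work surface, if the arm or the gripper's body presses on something with over 40 N, if the wrist force passes 120 N, or if a joint passes its speed limit or range.

ROBOT

A 6-joint arm with a two-finger parallel gripper is mounted at the origin on the work surface. World frame = base frame: x ahead of the robot, y to its left, z up, the work surface at z = 0. Lengths are in m, angles in rad, forces in N, time in s.
With the tool pointing down it reaches from about 0.35 to 0.725 m from the base axis. Payload 6 kg.
Tool frame: the origin (TCP) lies at the very end of the fingers, on their centre line; the grasp point (between the pads) lies 19 mm behind it; z points along the fingers, y is the line along which they close (so a half turn about z gives the same grasp; the last joint's range is limited). The gripper opens to 85 mm and grips with 20 to 120 N. Pads are 22 mm wide; open, the fingers measure 114 mm over their backs; the gripper's body (76 mm by 85 mm) begins 54 mm behind the grasp point. The pads swing forward as they close: fully open they stand 13 mm farther back than shut.
Start: joints at [-0.868, 0.04, 0.085, 0, -1.615, -0.334], TCP at [0.216, -0.56, 0.231] pointing down, gripper open.
Joint ranges: [-2.56, 2.56], [-1.29, 2.01], [-1.08, 1.49], [-3.29, 1.98], [-2.81, -0.18], [-2.99, 2.99]. Speed limits (rad/s): [2.57, 2.57, 3.01, 3.14, 3.14, 3.14].

INTERFACE

Orientations are given as a rotation vector (axis times angle).
In Python, from cell import get_obs, get_image, camera_info, hand_in gives the robot as it stands. The module is installed in compiled form; this text tells all that it offers.
- The arm moves only by the tool carry_out, never from a script. Its argument "series" is a list of rows, each an object of numbers: "grip": the closure, from 0 (fully open) to 1 (shut); "tx", "ty", "tz": the shift along the tool's x, y, z in m; "wx", "wy", "wz": the turn, a rotation vector about the tool's x, y, z in rad. In form: [{"grip": .., "tx": .., "ty": .., "tz": .., "wx": .., "wy": .., "wz": ..}, ...]. A call has 1 to 5 rows; each row is the pose to reach, as a shift and turn from the pose commanded when the call began, along the tool's axes at that moment; what a row does not reach only later rows make up. A row lasts 1/12 s, in which the tool goes at most 41.7 mm and 7.16 degrees, less where a joint would pass 70% of its speed; a pose out of reach is approached as far as the arm can. A call with a gripper value outside its range is refused whole. The fingers move at their own pace and stop on an object; the grip force is fixed at half the most. Time passes only in rows, so rows that repeat a pose let the fingers close. It gives the time, the measured TCP pose, the force, the opening and the grip force at its end, in the units of the state.
- get_obs(): the state, without advancing time (a new reading comes with each control period).
- get_image(name): name is "scene" or "side" or "wrist"; returns (picture, depth): 400x640x3 uint8, blue, green, red; 400x640 float32, m along the optical axis (not along the pixel's ray), 0 where there is no reading.
- camera_info(name): a dict with "fx", "fy", "cx", "cy" (pixels), "rvec" (rotation vector, rad) and "tvec" (3), from world to camera coordinates, as OpenCV has them. Camera axes: x right, y down, z forward; pixel columns grow to the right and rows downward; lengths in m; the calibration is good to about 2 mm. The wrist camera is an equidistant fisheye: a pixel r from the principal point sees the ray r / f radians off the axis. A picture is of the moment at which its call begins: read the wrist's pose just before it. camera_info takes no time and is no camera call; for the wrist camera it gives the pose at the moment of the call.
- hand_in(): hands the job in; it is judged then, once.
The state is a dict: "time": time; "joint_positions": joint angles; "qvel": joint speeds; "joint_efforts": joint torques, N m; "tool_pos": TCP position; "tcp_rot": TCP orientation; "wrist_force": force on the tool from outside, world axes, zero at the start; "ft_torque": the same for the moment, N m; "gripper_width": finger opening in m; "grasp_force": force on a finger pad.
Only numpy, scipy, OpenCV 4.12 (cv2) and the standard library are available. Lean on these libraries where they do the work, as an engineer would, in place of code of your own. Each camera call takes 0.05 s, during which the arm holds its last target. There are 200 camera calls.

## Working session

There is one attempt and no reset: what is moved stays moved. The work goes in short steps, Python scripts to look and compute and a tool call to move; the robot and the scene stay as the last step left them, time stands still between calls to the robot, and variables do not carry over. Pictures are saved under pics/ and viewed, at most 10 in all, crops included, and the job is handed in when it is done.

Besides the shell and the picture viewer there is one more tool, called after ">>>" by a JSON object that holds its "op" and its "data", one argument or row to a line. carry_out: Moves the arm, as the interface text tells. Its arguments: {"type":"object","properties":{"series":{"type":"array","items":{"type":"object","properties":{"grip":{"type":"number"},"tx":{"type":"number"},"ty":{"type":"number"},"tz":{"type":"number"},"wx":{"type":"number"},"wy":{"type":"number"},"wz":{"type":"number"}}}}},"required":["series"]}

```bash
mkdir -p pics; cat > h.py <<'E'
import numpy as np,cv2
from cell import *
from scipy.spatial.transform import Rotation as R
def cam(n):
    c=camera_info(n);return c,R.from_rotvec(np.ravel(c['rvec'])).as_matrix(),np.ravel(c['tvec'])
def ray(n,u,v):
    c,Rm,t=cam(n);x=(u-c['cx'])/c['fx'];y=(v-c['cy'])/c['fy']
    if n=='wrist':
        r=np.hypot(x,y)+1e-12;d=np.array([x/r*np.sin(r),y/r*np.sin(r),np.cos(r)])
    else:d=np.array([x,y,1.])
    return -Rm.T@t,Rm.T@d
def onz(n,u,v,z):
    o,d=ray(n,u,v);return o+d*(z-o[2])/d[2]
def cloud(n,dep):
    c,Rm,t=cam(n);v,u=np.mgrid[:400,:640];x=(u-c['cx'])/c['fx'];y=(v-c['cy'])/c['fy']
    P=np.stack([x*dep,y*dep,dep],-1)
    return (P-t)@Rm
def st():
    o=get_obs();print({k:np.round(o[k],3).tolist() for k in o if k not in('qvel','joint_efforts')})
E
python3 - <<'E'
from h import *
st()
for n in('scene','side'):
    p,d=get_image(n);cv2.imwrite(f'pics/{n}0.png',p);np.save(f'{n}0.npy',d)
    c,Rm,t=cam(n);print(n,c['fx'],-Rm.T@t,Rm[2])
E
```

```text
{'time': 0.0, 'joint_positions': [-0.868, 0.041, 0.084, -0.0, -1.615, -0.334], 'tool_pos': [0.216, -0.559, 0.23], 'tcp_rot': [0.576, -3.088, -0.003], 'wrist_force': [-0.414, -0.553, 0.611], 'ft_torque': [-0.024, -0.028, 0.004], 'grasp_force': 0.0, 'gripper_width': 0.085}
scene 410.1309219979509 [ 1.42132495 -0.10912544  0.66062124] [-0.8166217   0.11556528 -0.56548534]
side 492.94156150587736 [-0.15365614  0.72308492  1.19313532] [ 0.46803971 -0.48091372 -0.74139114]
```

View pics/scene0.png

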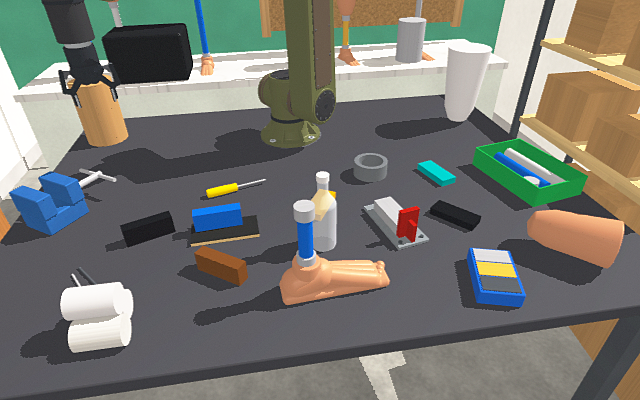

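View pics/side0.png

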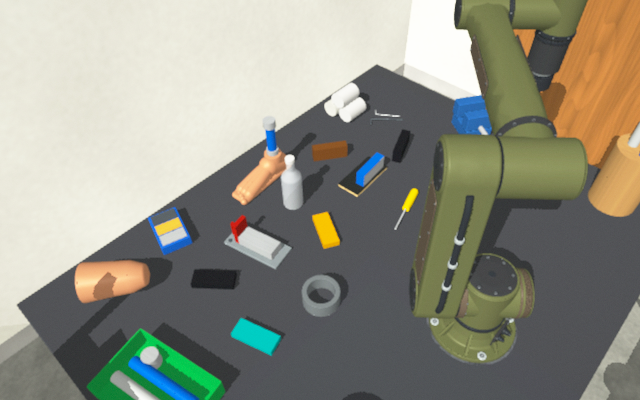

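Side view: blue block at (370,170) on the step (362,178), gold block at (326,229), stand at (258,242) with its stop at (238,227). Bottle (292,185), tape roll (321,295), screwdriver (407,208), foot (262,175). Things that could be mistaken for the blue block: black (402,145), brown (330,150), and the blue holder (472,115). For the gold block: black (214,279), turquoise (257,336), and the yellow patch on the box (170,230). I choose by colour and by where the block stands.

```bash
python3 - <<'E'
from h import *
p=cv2.imread('pics/side0.png');d=np.load('side0.npy');P=cloud('side',d)
hsv=cv2.cvtColor(p,cv2.COLOR_BGR2HSV)
def box(name,mask,roi,zr):
    u0,v0,u1,v1=roi;m=np.zeros_like(mask);m[v0:v1,u0:u1]=mask[v0:v1,u0:u1]
    m=m.astype(bool)&(P[...,2]>zr[0])&(P[...,2]<zr[1])&(d>0)
    q=P[m];r=cv2.minAreaRect((q[:,:2]*1000).astype(np.float32));print(name,m.sum(),'z',np.percentile(q[:,2],[5,50,95]).round(4),'rect c',np.round(r[0],1),'sz',np.round(r[1],1),'ang',round(r[2],1),'corners',cv2.boxPoints(r).round(0).tolist())
al=np.ones((400,640),np.uint8)
blue=cv2.inRange(hsv,(95,120,60),(125,255,255));gold=cv2.inRange(hsv,(15,150,80),(32,255,255))
box('blue top',blue,(350,145,390,195),(.055,.07))
box('blue all',blue,(350,145,390,195),(.0,.08))
box('step',al,(330,140,395,200),(.008,.016))
box('gold',gold,(305,205,345,255),(.015,.025))
box('datum',al,(225,215,295,270),(.035,.045))
box('sole',al,(215,215,300,275),(.006,.015))
red=cv2.inRange(hsv,(0,150,60),(6,255,255))|cv2.inRange(hsv,(174,150,60),(180,255,255))
box('stop',red,(225,210,255,250),(.04,.1))
box('tape',al,(295,270,350,320),(.04,.055))
box('bottle',al,(275,150,310,215),(.02,.25))
box('screw',al,(390,185,420,235),(.008,.05))
box('blackleft',al,(385,125,415,165),(.01,.08))
cv2.imwrite('pics/c0.png',cv2.resize(p[130:280,200:420],None,fx=3.5,fy=3.5,interpolation=2))
E
```

```text
blue top 208 z [0.0564 0.0609 0.0653] rect c [ 540.1 -240.2] sz [ 32. 126.] ang 6.0 corners [[518.0, -179.0], [531.0, -305.0], [563.0, -301.0], [549.0, -176.0]]
blue all 331 z [0.0074 0.0588 0.0644] rect c [ 558.8 -267.9] sz [ 62.6 186.1] ang 7.0 corners [[516.0, -179.0], [539.0, -364.0], [601.0, -357.0], [579.0, -172.0]]
step 433 z [0.0083 0.0112 0.0152] rect c [ 591.2 -237.8] sz [220.6 214. ] ang 10.2 corners [[464.0, -152.0], [502.0, -363.0], [719.0, -324.0], [681.0, -113.0]]
gold 479 z [0.0156 0.0188 0.0231] rect c [488.9  33.1] sz [ 50.6 125.3] ang 59.7 corners [[422.0, 43.0], [530.0, -20.0], [556.0, 23.0], [448.0, 87.0]]
datum 562 z [0.0358 0.0388 0.0429] rect c [610.7 213.7] sz [160.6  53.3] ang 12.1 corners [[527.0, 223.0], [538.0, 171.0], [695.0, 204.0], [684.0, 257.0]]
sole 537 z [0.0064 0.0093 0.0138] rect c [594.3 241.2] sz [195.8 229.3] ang 9.7 corners [[478.0, 338.0], [517.0, 112.0], [710.0, 145.0], [672.0, 371.0]]
stop 200 z [0.0469 0.0727 0.0873] rect c [668.6 228.2] sz [41.6 51.9] ang 15.1 corners [[642.0, 248.0], [655.0, 198.0], [695.0, 209.0], [682.0, 259.0]]
tape 542 z [0.0422 0.0464 0.0507] rect c [336.3 217.6] sz [103.4 103.5] ang 31.5 corners [[265.0, 235.0], [319.0, 146.0], [407.0, 200.0], [353.0, 289.0]]
bottle 1043 z [0.0291 0.093  0.1965] rect c [712.6 -18.7] sz [ 63.2 220.4] ang 62.1 corners [[600.0, 5.0], [795.0, -98.0], [825.0, -42.0], [630.0, 61.0]]
screw 221 z [0.0115 0.0197 0.026 ] rect c [ 355.9 -196.5] sz [ 25.5 181.6] ang 16.4 corners [[318.0, -113.0], [369.0, -287.0], [394.0, -280.0], [342.0, -106.0]]
blackleft 320 z [0.0142 0.047  0.0519] rect c [ 538.  -415.6] sz [ 32.  132.5] ang 21.8 corners [[499.0, -360.0], [548.0, -483.0], [577.0, -471.0], [528.0, -348.0]]
```

View pics/c0.png

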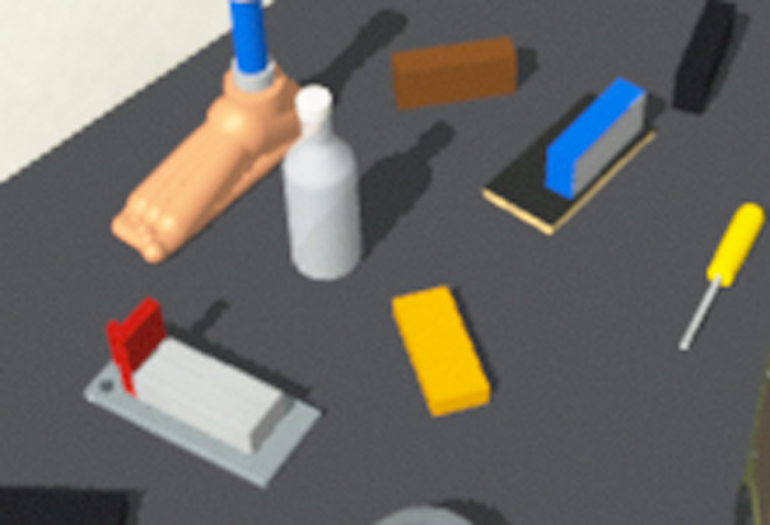

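The crop confirms the blue block: blue, upright on the black-topped step, bright face towards the robot. The gold block is the plain yellow slab, with nothing close to it. Next I pin down the stand, the bottle and what lies behind the blue block.

```bash
cat >> h.py <<'E'
def plan(*w):
    "rows (tool shift, turn about tool z) from the present pose to waypoints (x,y,z,yaw of tool y in deg)"
    o=get_obs();T=R.from_rotvec(o['tcp_rot']).as_matrix();p=np.array(o['tool_pos'])
    y0=np.degrees(np.arctan2(T[1,1],T[0,1]));print('at',p.round(4),'yaw',y0.round(2),'tilt',T[2].round(3),'w',round(o['gripper_width'],4),'F',np.round(o['wrist_force'],1),'t',round(o['time'],2))
    for x,y,z,yaw in w:
        dy=(yaw-y0+180)%360-180
        c,s=np.cos(np.radians(y0)),np.sin(np.radians(y0));d=np.array([x,y,z])-p
        ty=d[0]*c+d[1]*s;tx=d[0]*s-d[1]*c
        if T[2,2]>0: tx=-tx
        # tool x = y cross z ; z down => x=(-s,c)*... checked numerically
        ty,tx=d@np.r_[c,s,0],d@np.cross(np.r_[c,s,0],[0,0,-1])
        print(f'tx {tx:.4f} ty {ty:.4f} tz {-d[2]:.4f} wz {-np.radians(dy):.3f}  dist {np.linalg.norm(d):.3f} rows {max(np.linalg.norm(d)/.0417,abs(dy)/7.16):.1f}')
        p=np.array([x,y,z]);y0=yaw
E
python3 - <<'E'
from h import *
p=cv2.imread('pics/side0.png');d=np.load('side0.npy');P=cloud('side',d)
hsv=cv2.cvtColor(p,cv2.COLOR_BGR2HSV)
def pts(m,roi,z0,z1):
    u0,v0,u1,v1=roi;k=np.zeros(m.shape,bool);k[v0:v1,u0:u1]=1
    return P[k&m&(P[...,2]>z0)&(P[...,2]<z1)&(d>0)]
def rect(n,q):
    r=cv2.minAreaRect((q[:,:2]*1000).astype(np.float32));print(n,len(q),np.round(r[0],1),np.round(r[1],1),round(r[2],1),cv2.boxPoints(r).round(0).tolist())
red=(hsv[...,1]>120)&((hsv[...,0]<8)|(hsv[...,0]>172))
datum=(hsv[...,1]<40)&(hsv[...,2]>150)
rect('datum',pts(datum,(225,215,295,270),.034,.046))
rect('stop',pts(red,(225,210,255,250),.05,.1))
lum=(hsv[...,2]<50)
rect('bottle',pts(np.ones_like(red),(280,165,305,215),.08,.13))
rect('brown',pts((hsv[...,1]>110)&(hsv[...,0]<15),(305,135,352,165),.035,.06))
wood=(hsv[...,0]>10)&(hsv[...,0]<25)&(hsv[...,1]>60)
rect('stepedge',pts(wood,(335,160,392,200),.002,.02))
plan((.595,-.235,.23,6),(.595,-.235,.05,6))
E
```

```text
datum 563 [593.6 209.9] [123.5  53.1] 11.8 [[528.0, 223.0], [539.0, 171.0], [659.0, 197.0], [649.0, 248.0]]
stop 184 [669.1 227.2] [41.6 50.6] 11.9 [[643.0, 248.0], [654.0, 198.0], [695.0, 207.0], [684.0, 256.0]]
bottle 268 [638.1  24.6] [63.8 44.1] 44.2 [[600.0, 18.0], [631.0, -13.0], [676.0, 31.0], [646.0, 63.0]]
brown 280 [ 707.8 -226.9] [119.2  42.3] 51.5 [[654.0, -260.0], [687.0, -287.0], [761.0, -193.0], [728.0, -167.0]]
stepedge 127 [ 523.  -209.4] [184.   70.6] 67.7 [[455.0, -281.0], [521.0, -308.0], [591.0, -138.0], [525.0, -111.0]]
at [ 0.2163 -0.5594  0.2304] yaw 111.13 tilt [ 0.     0.002 -1.   ] w 0.0854 F [-0.7  0.5 -0.3] t 0.1
tx -0.4702 ty 0.1660 tz 0.0004 wz 1.835  dist 0.499 rows 14.7
tx 0.0000 ty 0.0000 tz 0.1800 wz -0.000  dist 0.180 rows 4.3
```

>>> {"op": "carry_out", "data": {
  "series": [
    {"grip": 1,"tx": -0.032,"ty": 0.011},
    {"grip": 1,"tx": -0.064,"ty": 0.022},
    {"grip": 1,"tx": -0.096,"ty": 0.033},
    {"grip": 1,"tx": -0.128,"ty": 0.044},
    {"grip": 1,"tx": -0.159,"ty": 0.055}
  ]
}}

```text
validation failed for argument at $.se...
```

>>> {"op": "carry_out", "data": {
  "series": [
    {"grip": 1,"tx": -0.032,"ty": 0.011},
    {"grip": 1,"tx": -0.064,"ty": 0.022},
    {"grip": 1,"tx": -0.096,"ty": 0.033},
    {"grip": 1,"tx": -0.128,"ty": 0.044},
    {"grip": 1,"tx": -0.159,"ty": 0.055}
  ]
}}

```text
validation failed for argument at $.se...
```

>>> {"op": "carry_out", "data": {
  "series": [
    {"grip": 1,"tx": -0.032,"ty": 0.011,"wz": 0.053},
    {"grip": 1,"tx": -0.064,"ty": 0.022,"wz": 0.106},
    {"grip": 1,"tx": -0.096,"ty": 0.033,"wz": 0.159},
    {"grip": 1,"tx": -0.128,"ty": 0.044,"wz": 0.212},
    {"grip": 1,"tx": -0.159,"ty": 0.055,"wz": 0.264}
  ]
}}

```text
validation failed for argument at $.se...
```

```bash
python3 - <<'E'
from h import *
plan((.6,-.234,.048,96),(.52,-.242,.048,96))
o,_=ray('wrist',320,200);print(o, cam('wrist')[1][2])
p,d=get_image('wrist');cv2.imwrite('pics/w1.png',p)
E
```

```text
at [ 0.2163 -0.5594  0.2304] yaw 111.13 tilt [ 0.     0.002 -1.   ] w 0.0854 F [-0.7  0.5 -0.3] t 0.1
tx -0.4752 ty 0.1651 tz 0.1824 wz 0.264  dist 0.535 rows 12.8
tx 0.0804 ty 0.0004 tz -0.0000 wz -0.000  dist 0.080 rows 1.9
[ 0.14006469 -0.58866785  0.37252467] [ 0.29729361  0.11656264 -0.94764427]
```

View pics/w1.png

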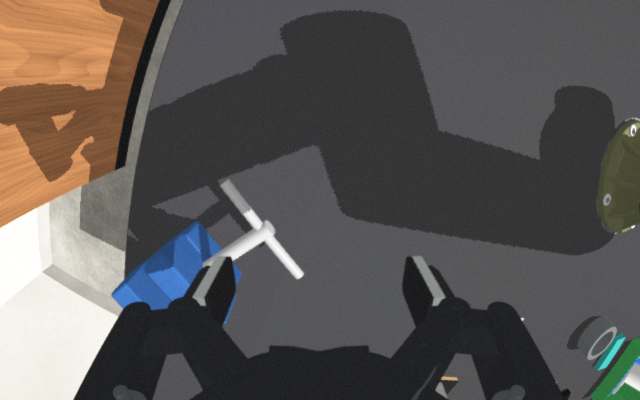

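The calls were refused, apparently because every key is required, so the wrist view still shows the start area (blue holder at (170,270), fingertips at (212,280) and (425,280)). I'll send full rows.

>>> {"op": "carry_out", "data": {
  "series": [
    {"grip": 1,"tx": -0.032,"ty": 0.011,"tz": 0,"wx": 0,"wy": 0,"wz": 0},
    {"grip": 1,"tx": -0.064,"ty": 0.022,"tz": 0,"wx": 0,"wy": 0,"wz": 0},
    {"grip": 1,"tx": -0.096,"ty": 0.033,"tz": 0,"wx": 0,"wy": 0,"wz": 0},
    {"grip": 1,"tx": -0.128,"ty": 0.044,"tz": 0,"wx": 0,"wy": 0,"wz": 0},
    {"grip": 1,"tx": -0.159,"ty": 0.055,"tz": 0,"wx": 0,"wy": 0,"wz": 0}
  ]
}}

```text
time: 0.57
tool_pos: [0.3457, -0.4497, 0.231]
tcp_rot: [0.576, -3.088, -0.001]
wrist_force: [0.0, -0.3, 0.7]
gripper_width: 0.0255
grasp_force: 0.0
```

>>> {"op": "carry_out", "data": {
  "series": [
    {"grip": 1,"tx": -0.032,"ty": 0.011,"tz": 0,"wx": 0,"wy": 0,"wz": 0},
    {"grip": 1,"tx": -0.064,"ty": 0.022,"tz": 0,"wx": 0,"wy": 0,"wz": 0},
    {"grip": 1,"tx": -0.096,"ty": 0.033,"tz": 0,"wx": 0,"wy": 0,"wz": 0},
    {"grip": 1,"tx": -0.128,"ty": 0.044,"tz": 0,"wx": 0,"wy": 0,"wz": 0},
    {"grip": 1,"tx": -0.159,"ty": 0.055,"tz": 0,"wx": 0,"wy": 0,"wz": 0}
  ]
}}

```text
time: 0.98
tool_pos: [0.4744, -0.3409, 0.231]
tcp_rot: [0.576, -3.088, -0.001]
wrist_force: [0.9, -1.1, 0.4]
gripper_width: -0.0002
grasp_force: 0.0
```

>>> {"op": "carry_out", "data": {
  "series": [
    {"grip": 1,"tx": -0.032,"ty": 0.011,"tz": 0,"wx": 0,"wy": 0,"wz": 0.053},
    {"grip": 1,"tx": -0.064,"ty": 0.022,"tz": 0,"wx": 0,"wy": 0,"wz": 0.106},
    {"grip": 1,"tx": -0.096,"ty": 0.033,"tz": 0,"wx": 0,"wy": 0,"wz": 0.159},
    {"grip": 1,"tx": -0.128,"ty": 0.044,"tz": 0,"wx": 0,"wy": 0,"wz": 0.212},
    {"grip": 1,"tx": -0.159,"ty": 0.055,"tz": 0,"wx": 0,"wy": 0,"wz": 0.264}
  ]
}}

```text
time: 1.4
tool_pos: [0.6028, -0.2323, 0.2309]
tcp_rot: [0.161, -3.137, -0.001]
wrist_force: [0.3, -1.3, 0.3]
gripper_width: 0.0003
grasp_force: 0.0
```

```bash
python3 - <<'E'
from h import *
plan((.6,-.234,.048,96),(.52,-.242,.048,96))
p,d=get_image('wrist');cv2.imwrite('pics/w2.png',p)
E
```

```text
at [ 0.6028 -0.2323  0.2309] yaw 95.87 tilt [ 0.001  0.    -1.   ] w 0.0003 F [ 0.3 -1.3  0.3] t 1.4
tx 0.0030 ty -0.0014 tz 0.1829 wz -0.002  dist 0.183 rows 4.4
tx 0.0804 ty 0.0004 tz -0.0000 wz -0.000  dist 0.080 rows 1.9
```

View pics/w2.png

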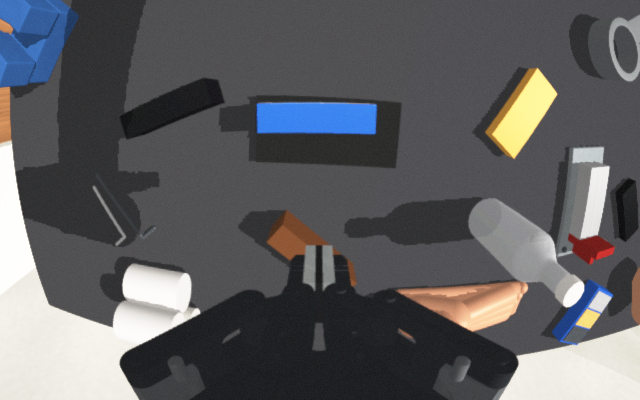

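Wrist view: blue top at (257..376, 102..133) on the step (255..400, 97..166), with the closed fingers behind it at (318,260). The brown block's nearest end is at about (290,215), clear of the fingers. I go down and push the top over.

>>> {"op": "carry_out", "data": {
  "series": [
    {"grip": 1,"tx": 0.003,"ty": 0,"tz": 0.04,"wx": 0,"wy": 0,"wz": 0},
    {"grip": 1,"tx": 0.003,"ty": 0,"tz": 0.08,"wx": 0,"wy": 0,"wz": 0},
    {"grip": 1,"tx": 0.003,"ty": 0,"tz": 0.12,"wx": 0,"wy": 0,"wz": 0},
    {"grip": 1,"tx": 0.003,"ty": 0,"tz": 0.155,"wx": 0,"wy": 0,"wz": 0},
    {"grip": 1,"tx": 0.003,"ty": 0,"tz": 0.181,"wx": 0,"wy": 0,"wz": 0}
  ]
}}

```text
time: 1.87
tool_pos: [0.5969, -0.2335, 0.0458]
tcp_rot: [0.164, -3.133, -0.003]
wrist_force: [-0.0, -0.5, -1.0]
gripper_width: -0.0001
grasp_force: 0.0
```

>>> {"op": "carry_out", "data": {
  "series": [
    {"grip": 1,"tx": 0.01,"ty": 0,"tz": 0,"wx": 0,"wy": 0,"wz": 0},
    {"grip": 1,"tx": 0.02,"ty": 0,"tz": 0,"wx": 0,"wy": 0,"wz": 0},
    {"grip": 1,"tx": 0.028,"ty": 0,"tz": 0,"wx": 0,"wy": 0,"wz": 0},
    {"grip": 1,"tx": 0.035,"ty": 0,"tz": 0,"wx": 0,"wy": 0,"wz": 0},
    {"grip": 1,"tx": 0.042,"ty": 0,"tz": 0,"wx": 0,"wy": 0,"wz": 0}
  ]
}}

```text
time: 2.28
tool_pos: [0.5578, -0.2387, 0.0516]
tcp_rot: [-0.165, 3.134, -0.001]
wrist_force: [2.4, -0.5, 2.3]
gripper_width: -0.0002
grasp_force: 1.5
```

>>> {"op": "carry_out", "data": {
  "series": [
    {"grip": 1,"tx": 0.006,"ty": 0,"tz": 0,"wx": 0,"wy": 0,"wz": 0},
    {"grip": 1,"tx": 0.012,"ty": 0,"tz": 0,"wx": 0,"wy": 0,"wz": 0},
    {"grip": 1,"tx": 0.018,"ty": 0,"tz": 0,"wx": 0,"wy": 0,"wz": 0},
    {"grip": 1,"tx": 0.024,"ty": 0,"tz": 0,"wx": 0,"wy": 0,"wz": 0},
    {"grip": 1,"tx": 0.03,"ty": 0,"tz": 0,"wx": 0,"wy": 0,"wz": 0}
  ]
}}

```text
time: 2.7
tool_pos: [0.5261, -0.2416, 0.0498]
tcp_rot: [0.164, -3.136, -0.001]
wrist_force: [-0.9, -0.1, 0.2]
gripper_width: 0.0005
grasp_force: 0.0
```

```bash
cat >> h.py <<'E'
def blue(zr=(-.01,.1)):
    p,d=get_image('side');P=cloud('side',d);h=cv2.cvtColor(p,cv2.COLOR_BGR2HSV)
    m=(cv2.inRange(h,(95,110,50),(125,255,255))>0)&(d>0)
    m&=(P[...,0]>.35)&(P[...,0]<.62)&(P[...,1]<-.1)&(P[...,1]>-.36)&(P[...,2]>zr[0])&(P[...,2]<zr[1])
    q=P[m];r=cv2.minAreaRect((q[:,:2]*1000).astype(np.float32))
    print('blue',len(q),'z%',np.percentile(q[:,2],[5,25,50,75,95]).round(3),np.round(r[0],1),np.round(r[1],1),round(r[2],1),cv2.boxPoints(r).round(0).tolist())
    A=np.c_[q[:,:2],np.ones(len(q))];print('plane slope',np.linalg.lstsq(A,q[:,2],rcond=None)[0].round(3))
E
python3 - <<'E'
from h import *
blue();plan()
# earlier wrist picture corners, pose of that time not stored: skip
E
```

```text
blue 620 z% [0.005 0.023 0.031 0.035 0.04 ] [ 500.1 -267.5] [ 75.6 167.4] 4.7 [[456.0, -187.0], [469.0, -354.0], [545.0, -348.0], [531.0, -181.0]]
plane slope [-0.115 -0.01   0.081]
at [ 0.5255 -0.2417  0.0499] yaw 95.98 tilt [ 0.001  0.001 -1.   ] w 0.0001 F [ 0.4 -0.3 -0. ] t 2.75
```

```bash
python3 - <<'E'
from h import *
p,d=get_image('side');P=cloud('side',d);h=cv2.cvtColor(p,cv2.COLOR_BGR2HSV)
m=cv2.erode(cv2.inRange(h,(95,110,50),(125,255,255)),np.ones((3,3)))>0
m&=(P[...,0]>.35)&(P[...,0]<.62)&(P[...,1]<-.1)&(P[...,1]>-.36)
u=np.where(m);print(u[1].min(),u[1].max(),u[0].min(),u[0].max())
q=P[m]
for x in np.arange(.44,.56,.01):
    k=(q[:,0]>x)&(q[:,0]<=x+.01)
    if k.sum(): print(round(x,2),k.sum(),np.median(q[k,2]).round(4),q[k,1].min().round(3),q[k,1].max().round(3))
cv2.imwrite('pics/s3.png',cv2.resize(p[120:230,310:430],None,fx=5,fy=5))
E
```

```text
366 397 163 193
0.45 2 0.0313 -0.203 -0.19
0.46 70 0.0286 -0.299 -0.187
0.47 97 0.03 -0.305 -0.186
0.48 102 0.0325 -0.308 -0.184
0.49 104 0.0352 -0.306 -0.184
0.5 85 0.037 -0.309 -0.183
0.51 16 0.0373 -0.302 -0.188
0.52 7 0.0117 -0.25 -0.214
```

View pics/s3.png

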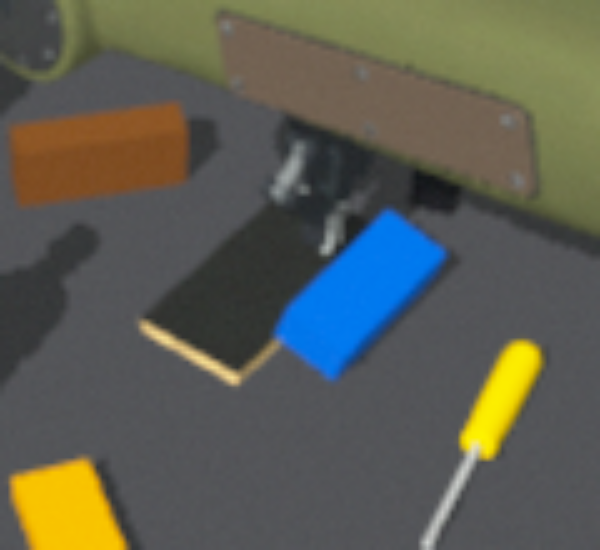

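The picture shows the block toppled and leaning on the step's edge: top face at crop (365,295), wooden edge at (237,380). I push it clear, then back off.

>>> {"op": "carry_out", "data": {
  "series": [
    {"grip": 1,"tx": -0.022,"ty": -0.003,"tz": 0,"wx": 0,"wy": 0,"wz": 0},
    {"grip": 1,"tx": -0.022,"ty": -0.003,"tz": 0.015,"wx": 0,"wy": 0,"wz": 0},
    {"grip": 1,"tx": -0.022,"ty": -0.003,"tz": 0.031,"wx": 0,"wy": 0,"wz": 0},
    {"grip": 1,"tx": -0.01,"ty": -0.003,"tz": 0.031,"wx": 0,"wy": 0,"wz": 0},
    {"grip": 1,"tx": 0,"ty": -0.003,"tz": 0.031,"wx": 0,"wy": 0,"wz": 0}
  ]
}}

```text
time: 3.22
tool_pos: [0.5266, -0.2443, 0.0176]
tcp_rot: [0.165, -3.135, -0.001]
wrist_force: [-0.3, -0.1, 0.9]
gripper_width: -0.0002
grasp_force: 0.0
```

>>> {"op": "carry_out", "data": {
  "series": [
    {"grip": 1,"tx": 0.007,"ty": 0,"tz": 0,"wx": 0,"wy": 0,"wz": 0},
    {"grip": 1,"tx": 0.014,"ty": 0,"tz": 0,"wx": 0,"wy": 0,"wz": 0},
    {"grip": 1,"tx": 0.021,"ty": 0,"tz": 0,"wx": 0,"wy": 0,"wz": 0},
    {"grip": 1,"tx": 0.027,"ty": 0,"tz": 0,"wx": 0,"wy": 0,"wz": 0},
    {"grip": 1,"tx": 0.032,"ty": 0,"tz": 0,"wx": 0,"wy": 0,"wz": 0}
  ]
}}

```text
time: 3.63
tool_pos: [0.4956, -0.2481, 0.02]
tcp_rot: [-0.165, 3.136, -0.001]
wrist_force: [2.5, -0.1, -0.7]
gripper_width: 0.0001
grasp_force: 1.3
```

>>> {"op": "carry_out", "data": {
  "series": [
    {"grip": 1,"tx": -0.01,"ty": 0,"tz": 0,"wx": 0,"wy": 0,"wz": 0},
    {"grip": 0.5,"tx": -0.01,"ty": 0,"tz": -0.04,"wx": 0,"wy": 0,"wz": 0},
    {"grip": 0.3,"tx": -0.01,"ty": 0,"tz": -0.08,"wx": 0,"wy": 0,"wz": 0},
    {"grip": 0.3,"tx": -0.01,"ty": 0,"tz": -0.11,"wx": 0,"wy": 0,"wz": 0},
    {"grip": 0.3,"tx": -0.01,"ty": 0,"tz": -0.13,"wx": 0,"wy": 0,"wz": 0}
  ]
}}

```text
time: 4.05
tool_pos: [0.5067, -0.2475, 0.1537]
tcp_rot: [-0.165, 3.134, -0.003]
wrist_force: [0.8, 0.6, 1.0]
gripper_width: 0.0482
grasp_force: 0.0
```

```bash
cat >> h.py <<'E'
def quad(n,m,z,show=1):
    "largest blob of mask -> 4 corners on plane z (mm), centre, long-axis yaw"
    c=max(cv2.findContours(m.astype(np.uint8),cv2.RETR_EXTERNAL,cv2.CHAIN_APPROX_NONE)[0],key=cv2.contourArea)[:,0]
    W=np.array([onz(n,u,v,z)[:2]*1000 for u,v in c],np.float32);r=cv2.minAreaRect(W)
    b=cv2.boxPoints(r);e=b[1]-b[0] if np.hypot(*(b[1]-b[0]))>np.hypot(*(b[2]-b[1])) else b[2]-b[1]
    print(n,'px',c.mean(0).round(0),'c',np.round(r[0],1),'sz',np.round(r[1],1),'longyaw',round(np.degrees(np.arctan2(e[1],e[0]))%180,1))
    return r
def wblue(z):
    plan();p,d=get_image('wrist');h=cv2.cvtColor(p,cv2.COLOR_BGR2HSV)
    return p,quad('wrist',cv2.inRange(h,(95,110,50),(125,255,255))[:330,180:480] if 0 else cv2.bitwise_and(cv2.inRange(h,(95,110,50),(125,255,255)),cv2.rectangle(np.zeros((400,640),np.uint8),(180,20),(480,330),255,-1)),z)
E
python3 - <<'E'
from h import *
blue()
p,r=wblue(.03);cv2.imwrite('pics/w4.png',p)
E
```

```text
blue 631 z% [-0.001  0.016  0.027  0.029  0.033] [ 467.  -267.3] [ 72.6 163.8] 4.9 [[424.0, -189.0], [438.0, -352.0], [510.0, -346.0], [496.0, -183.0]]
plane slope [-0.124 -0.022  0.073]
at [ 0.5079 -0.2481  0.1572] yaw 96.02 tilt [-0.008 -0.005 -1.   ] w 0.0555 F [ 1.6 -0.4  3.5] t 4.1
wrist px [321. 135.] c [ 458.  -250.4] sz [ 51.1 120.3] longyaw 95.5
```

View pics/w4.png

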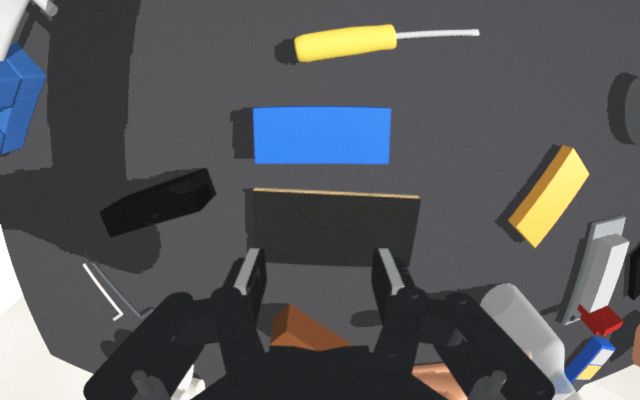

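Wrist view: the blue block lies flat and clear of the step (blue at (253..390, 108..163), step edge at row 190), with the screwdriver untouched at row 40. The measured 51 x 120 mm fits. I move over it and turn the gripper.

>>> {"op": "carry_out", "data": {
  "series": [
    {"grip": 0.3,"tx": 0.015,"ty": 0.001,"tz": 0,"wx": 0,"wy": 0,"wz": -0.11},
    {"grip": 0.3,"tx": 0.03,"ty": 0.002,"tz": 0,"wx": 0,"wy": 0,"wz": -0.22},
    {"grip": 0.3,"tx": 0.04,"ty": 0.003,"tz": 0,"wx": 0,"wy": 0,"wz": -0.33},
    {"grip": 0.3,"tx": 0.05,"ty": 0.003,"tz": 0,"wx": 0,"wy": 0,"wz": -0.44},
    {"grip": 0.3,"tx": 0.05,"ty": 0.003,"tz": 0,"wx": 0,"wy": 0,"wz": -0.55}
  ]
}}

```text
time: 4.57
tool_pos: [0.4543, -0.2492, 0.1488]
tcp_rot: [1.017, -2.971, -0.001]
wrist_force: [0.1, -0.4, 0.2]
gripper_width: 0.06
grasp_force: 0.0
```

>>> {"op": "carry_out", "data": {
  "series": [
    {"grip": 0.3,"tx": 0,"ty": 0,"tz": 0,"wx": 0,"wy": 0,"wz": -0.11},
    {"grip": 0.3,"tx": 0,"ty": 0,"tz": 0,"wx": 0,"wy": 0,"wz": -0.22},
    {"grip": 0.3,"tx": 0,"ty": 0,"tz": 0,"wx": 0,"wy": 0,"wz": -0.33},
    {"grip": 0.3,"tx": 0,"ty": 0,"tz": 0,"wx": 0,"wy": 0,"wz": -0.44},
    {"grip": 0.3,"tx": 0,"ty": 0,"tz": 0,"wx": 0,"wy": 0,"wz": -0.55}
  ]
}}

```text
time: 4.98
tool_pos: [0.4553, -0.2491, 0.1484]
tcp_rot: [1.786, -2.583, -0.002]
wrist_force: [0.5, 0.9, -0.3]
gripper_width: 0.0597
grasp_force: 0.0
```

>>> {"op": "carry_out", "data": {
  "series": [
    {"grip": 0.3,"tx": 0,"ty": 0,"tz": 0.02,"wx": 0,"wy": 0,"wz": -0.11},
    {"grip": 0.3,"tx": 0,"ty": 0,"tz": 0.04,"wx": 0,"wy": 0,"wz": -0.22},
    {"grip": 0.3,"tx": 0,"ty": 0,"tz": 0.06,"wx": 0,"wy": 0,"wz": -0.33},
    {"grip": 0.3,"tx": 0,"ty": 0,"tz": 0.07,"wx": 0,"wy": 0,"wz": -0.44},
    {"grip": 0.3,"tx": 0,"ty": 0,"tz": 0.07,"wx": 0,"wy": 0,"wz": -0.465}
  ]
}}

```text
time: 5.4
tool_pos: [0.4536, -0.2485, 0.0755]
tcp_rot: [2.331, -2.102, -0.01]
wrist_force: [0.4, -0.7, -0.1]
gripper_width: 0.0595
grasp_force: 0.0
```

```bash
python3 - <<'E'
from h import *
p,r=wblue(.03);plan((.458,-.2504,.009,185.5))
E
```

```text
at [ 0.4536 -0.2485  0.0755] yaw -174.1 tilt [-0.003  0.006 -1.   ] w 0.0595 F [ 0.4 -0.7 -0.1] t 5.4
wrist px [308. 209.] c [ 460.4 -252.4] sz [ 51.2 123.6] longyaw 95.8
at [ 0.4545 -0.2489  0.0775] yaw -174.25 tilt [-0.001  0.004 -1.   ] w 0.06 F [-0.1  0.3  0.6] t 5.45
tx 0.0018 ty -0.0033 tz 0.0685 wz 0.004  dist 0.069 rows 1.6
```

>>> {"op": "carry_out", "data": {
  "series": [
    {"grip": 0.3,"tx": 0.0025,"ty": -0.0043,"tz": 0.0,"wx": 0,"wy": 0,"wz": 0.004},
    {"grip": 0.3,"tx": 0.0025,"ty": -0.0043,"tz": 0.03,"wx": 0,"wy": 0,"wz": 0.004},
    {"grip": 0.3,"tx": 0.0025,"ty": -0.0043,"tz": 0.055,"wx": 0,"wy": 0,"wz": 0.004},
    {"grip": 0.3,"tx": 0.0025,"ty": -0.0043,"tz": 0.069,"wx": 0,"wy": 0,"wz": 0.004},
    {"grip": 0.3,"tx": 0.0025,"ty": -0.0043,"tz": 0.069,"wx": 0,"wy": 0,"wz": 0.004}
  ]
}}

```text
time: 5.87
tool_pos: [0.4587, -0.2508, 0.0077]
tcp_rot: [2.32, -2.116, -0.007]
wrist_force: [-0.6, 0.3, -0.1]
gripper_width: 0.0597
grasp_force: 0.0
```

>>> {"op": "carry_out", "data": {
  "series": [
    {"grip": 1,"tx": 0,"ty": 0,"tz": 0,"wx": 0,"wy": 0,"wz": 0},
    {"grip": 1,"tx": 0,"ty": 0,"tz": 0,"wx": 0,"wy": 0,"wz": 0},
    {"grip": 1,"tx": 0,"ty": 0,"tz": 0,"wx": 0,"wy": 0,"wz": 0},
    {"grip": 1,"tx": 0,"ty": 0,"tz": 0,"wx": 0,"wy": 0,"wz": 0},
    {"grip": 1,"tx": 0,"ty": 0,"tz": 0,"wx": 0,"wy": 0,"wz": 0}
  ]
}}

```text
time: 6.28
tool_pos: [0.4607, -0.2512, 0.0113]
tcp_rot: [-2.323, 2.113, -0.002]
wrist_force: [-0.7, 1.1, -0.1]
gripper_width: 0.0485
grasp_force: 67.0
```

>>> {"op": "carry_out", "data": {
  "series": [
    {"grip": 1,"tx": 0,"ty": 0,"tz": -0.02,"wx": 0,"wy": 0,"wz": 0},
    {"grip": 1,"tx": 0,"ty": 0,"tz": -0.055,"wx": 0,"wy": 0,"wz": 0},
    {"grip": 1,"tx": 0,"ty": 0,"tz": -0.09,"wx": 0,"wy": 0,"wz": 0},
    {"grip": 1,"tx": 0,"ty": 0,"tz": -0.125,"wx": 0,"wy": 0,"wz": 0},
    {"grip": 1,"tx": 0,"ty": 0,"tz": -0.15,"wx": 0,"wy": 0,"wz": 0}
  ]
}}

```text
time: 6.7
tool_pos: [0.4605, -0.2516, 0.1639]
tcp_rot: [-2.323, 2.113, -0.005]
wrist_force: [0.5, -0.5, -3.4]
gripper_width: 0.0483
grasp_force: 66.6
```

```bash
python3 - <<'E'
from h import *
p,r=wblue(.18);cv2.imwrite('pics/w5.png',p)
blue()
plan((.45,.0,.20,145),(.45,.18,.20,101.8))
E
```

```text
at [ 0.4605 -0.2516  0.1639] yaw -174.57 tilt [ 0.001 -0.003 -1.   ] w 0.0483 F [ 0.5 -0.5 -3.4] t 6.7
wrist px [318. 235.] c [ 463.6 -263.4] sz [ 53.9 103.7] longyaw 95.9
blue 12 z% [-0.005 -0.002 -0.001  0.001  0.003] [ 565.4 -333.3] [14.8 67.7] 68.6 [[531.0, -328.0], [594.0, -353.0], [600.0, -339.0], [537.0, -314.0]]
plane slope [-0.032  0.093  0.049]
at [ 0.4622 -0.2522  0.1663] yaw -174.56 tilt [ 0.004 -0.009 -1.   ] w 0.0485 F [ 0.7 -0.1 -4. ] t 6.8
tx -0.2522 ty -0.0118 tz -0.0337 wz 0.706  dist 0.255 rows 6.1
tx -0.1474 ty 0.1032 tz -0.0000 wz 0.754  dist 0.180 rows 6.0
```

>>> {"op": "carry_out", "data": {
  "series": [
    {"grip": 1,"tx": -0.029,"ty": -0.002,"tz": -0.01,"wx": 0,"wy": 0,"wz": 0.097},
    {"grip": 1,"tx": -0.057,"ty": -0.004,"tz": -0.02,"wx": 0,"wy": 0,"wz": 0.194},
    {"grip": 1,"tx": -0.086,"ty": -0.006,"tz": -0.03,"wx": 0,"wy": 0,"wz": 0.291},
    {"grip": 1,"tx": -0.115,"ty": -0.008,"tz": -0.035,"wx": 0,"wy": 0,"wz": 0.389},
    {"grip": 1,"tx": -0.144,"ty": -0.01,"tz": -0.035,"wx": 0,"wy": 0,"wz": 0.486}
  ]
}}

```text
time: 7.22
tool_pos: [0.4561, -0.1057, 0.1952]
tcp_rot: [-1.74, 2.615, 0.0]
wrist_force: [2.2, -0.6, -4.6]
gripper_width: 0.0486
grasp_force: 66.6
```

>>> {"op": "carry_out", "data": {
  "series": [
    {"grip": 1,"tx": -0.026,"ty": 0.012,"tz": 0,"wx": 0,"wy": 0,"wz": 0.097},
    {"grip": 1,"tx": -0.053,"ty": 0.023,"tz": 0,"wx": 0,"wy": 0,"wz": 0.194},
    {"grip": 1,"tx": -0.079,"ty": 0.035,"tz": 0,"wx": 0,"wy": 0,"wz": 0.291},
    {"grip": 1,"tx": -0.105,"ty": 0.046,"tz": 0,"wx": 0,"wy": 0,"wz": 0.389},
    {"grip": 1,"tx": -0.132,"ty": 0.058,"tz": 0,"wx": 0,"wy": 0,"wz": 0.486}
  ]
}}

```text
time: 7.63
tool_pos: [0.4521, 0.0385, 0.1937]
tcp_rot: [1.06, -2.955, -0.001]
wrist_force: [0.6, -0.5, -6.2]
gripper_width: 0.0486
grasp_force: 66.6
```

>>> {"op": "carry_out", "data": {
  "series": [
    {"grip": 1,"tx": -0.018,"ty": 0.023,"tz": 0,"wx": 0,"wy": 0,"wz": 0.097},
    {"grip": 1,"tx": -0.036,"ty": 0.045,"tz": 0,"wx": 0,"wy": 0,"wz": 0.194},
    {"grip": 1,"tx": -0.054,"ty": 0.068,"tz": 0,"wx": 0,"wy": 0,"wz": 0.291},
    {"grip": 1,"tx": -0.071,"ty": 0.09,"tz": 0,"wx": 0,"wy": 0,"wz": 0.389},
    {"grip": 1,"tx": -0.089,"ty": 0.113,"tz": 0,"wx": 0,"wy": 0,"wz": 0.486}
  ]
}}

```text
time: 8.05
tool_pos: [0.4482, 0.1822, 0.1936]
tcp_rot: [0.318, -3.123, 0.001]
wrist_force: [1.7, -1.0, -5.7]
gripper_width: 0.0486
grasp_force: 66.6
```

```bash
python3 - <<'E'
from h import *
p=cv2.imread('pics/side0.png');h=cv2.cvtColor(p,cv2.COLOR_BGR2HSV)
print(h[235:262:4,240:290:6,2])
for th in(190,200,210):
    m=((h[...,1]<40)&(h[...,2]>th)).astype(np.uint8);k=np.zeros_like(m);k[218:270,228:295]=m[218:270,228:295]
    quad('side',k,.04)
plan()
p,d=get_image('wrist');cv2.imwrite('pics/w6.png',p)
E
```

```text
[[194 218 215 218 217  56  68  87  89]
 [213 215 219 219 217 217 107  57  89]
 [209 213 218 219 217 215 213  98  82]
 [173 198 215 219 216 211 169 131 181]
 [153 179 173 215 216 214 126 173 152]
 [ 88 114 182 176 214 207 160 174  91]
 [ 89  90  91 189 177 193 174 138  89]]
side px [258. 243.] c [587.6 217.2] sz [127.2  64.3] longyaw 12.3
side px [258. 242.] c [588.2 216.7] sz [124.3  62.6] longyaw 12.2
side px [258. 242.] c [588.4 216.7] sz [120.8  59.9] longyaw 12.2
at [0.4482 0.1822 0.1936] yaw 101.63 tilt [ 0.002 -0.    -1.   ] w 0.0486 F [ 1.7 -1.  -5.7] t 8.05
```

View pics/w6.png

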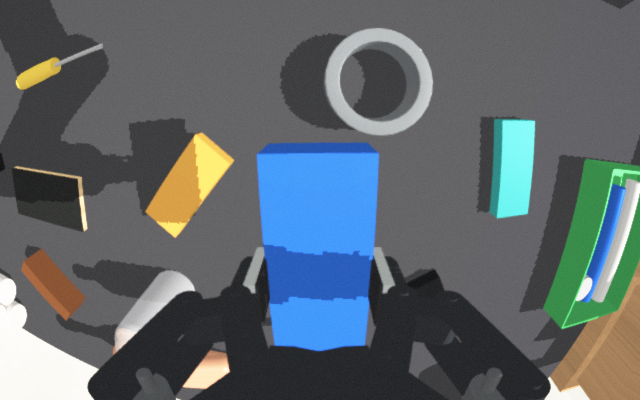

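Wrist view: the blue block is held squarely, lapped face down, at (318,245). It hides the stand, so I use the side-view pose: centre about (0.592, 0.210), yaw 12°. I move to 40 mm short of home and come down.

>>> {"op": "carry_out", "data": {
  "series": [
    {"grip": 1,"tx": -0.035,"ty": -0.001,"tz": 0,"wx": 0,"wy": 0,"wz": -0.006},
    {"grip": 1,"tx": -0.07,"ty": -0.002,"tz": 0.0,"wx": 0,"wy": 0,"wz": -0.006},
    {"grip": 1,"tx": -0.107,"ty": -0.002,"tz": 0.0,"wx": 0,"wy": 0,"wz": -0.006},
    {"grip": 1,"tx": -0.107,"ty": -0.002,"tz": 0.04,"wx": 0,"wy": 0,"wz": -0.006},
    {"grip": 1,"tx": -0.107,"ty": -0.002,"tz": 0.08,"wx": 0,"wy": 0,"wz": -0.006}
  ]
}}

```text
time: 8.52
tool_pos: [0.5566, 0.2021, 0.1139]
tcp_rot: [-0.333, 3.123, 0.002]
wrist_force: [0.1, 0.7, -6.8]
gripper_width: 0.0485
grasp_force: 66.5
```

>>> {"op": "carry_out", "data": {
  "series": [
    {"grip": 1,"tx": 0,"ty": 0,"tz": 0.02,"wx": 0,"wy": 0,"wz": 0},
    {"grip": 1,"tx": 0,"ty": 0,"tz": 0.035,"wx": 0,"wy": 0,"wz": 0},
    {"grip": 1,"tx": 0,"ty": 0,"tz": 0.045,"wx": 0,"wy": 0,"wz": 0},
    {"grip": 1,"tx": 0,"ty": 0,"tz": 0.051,"wx": 0,"wy": 0,"wz": 0},
    {"grip": 1,"tx": 0,"ty": 0,"tz": 0.051,"wx": 0,"wy": 0,"wz": 0}
  ]
}}

```text
time: 8.93
tool_pos: [0.5535, 0.2007, 0.0626]
tcp_rot: [0.335, -3.121, 0.001]
wrist_force: [-0.6, -0.2, -5.5]
gripper_width: 0.0485
grasp_force: 66.4
```

```bash
python3 - <<'E'
from h import *
plan((.553,.202,.0500,102))
p,d=get_image('side');P=cloud('side',d);np.save('s7.npy',d)
cv2.imwrite('pics/s7.png',cv2.resize(p[170:300,190:330],None,fx=4.5,fy=4.5,interpolation=2))
E
```

```text
at [0.5535 0.2007 0.0626] yaw 102.24 tilt [ 0.003 -0.001 -1.   ] w 0.0485 F [-0.6 -0.2 -5.5] t 8.93
tx 0.0003 ty 0.0013 tz 0.0126 wz 0.004  dist 0.013 rows 0.3
```

View pics/s7.png

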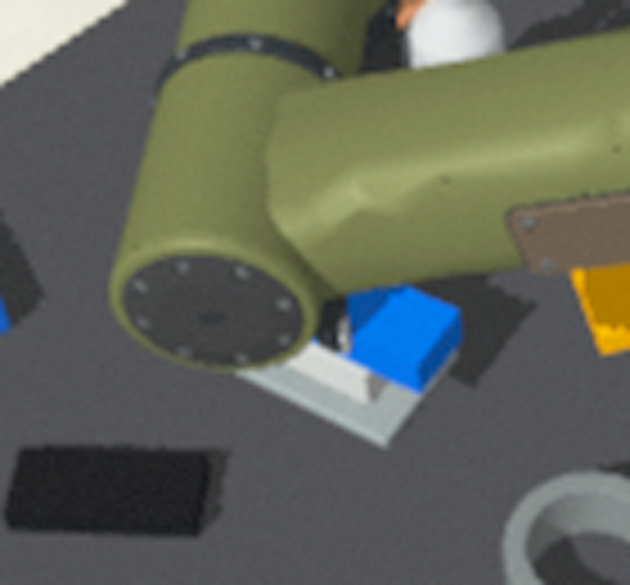

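>>> {"op": "carry_out", "data": {
  "series": [
    {"grip": 1,"tx": 0,"ty": 0.001,"tz": 0.006,"wx": 0,"wy": 0,"wz": 0.004},
    {"grip": 1,"tx": 0,"ty": 0.001,"tz": 0.009,"wx": 0,"wy": 0,"wz": 0.004},
    {"grip": 1,"tx": 0,"ty": 0.001,"tz": 0.01,"wx": 0,"wy": 0,"wz": 0.004},
    {"grip": 1,"tx": 0,"ty": 0.001,"tz": 0.011,"wx": 0,"wy": 0,"wz": 0.004},
    {"grip": 1,"tx": 0,"ty": 0.001,"tz": 0.011,"wx": 0,"wy": 0,"wz": 0.004}
  ]
}}

```text
time: 9.4
tool_pos: [0.5541, 0.2022, 0.0534]
tcp_rot: [-0.329, 3.124, 0.0]
wrist_force: [0.3, 0.1, -4.0]
gripper_width: 0.0485
grasp_force: 66.5
```

>>> {"op": "carry_out", "data": {
  "series": [
    {"grip": 1,"tx": 0,"ty": 0,"tz": 0.001,"wx": 0,"wy": 0,"wz": 0},
    {"grip": 1,"tx": 0,"ty": 0,"tz": 0.001,"wx": 0,"wy": 0,"wz": 0}
  ]
}}

```text
time: 9.57
tool_pos: [0.5542, 0.2022, 0.0524]
tcp_rot: [-0.329, 3.124, 0.0]
wrist_force: [-0.2, -0.0, -5.2]
gripper_width: 0.0488
grasp_force: 66.5
```

>>> {"op": "carry_out", "data": {
  "series": [
    {"grip": 1,"tx": 0,"ty": 0,"tz": 0.001,"wx": 0,"wy": 0,"wz": 0},
    {"grip": 1,"tx": 0,"ty": 0,"tz": 0.001,"wx": 0,"wy": 0,"wz": 0}
  ]
}}

```text
time: 9.73
tool_pos: [0.5542, 0.2021, 0.0513]
tcp_rot: [-0.329, 3.124, 0.0]
wrist_force: [0.5, 0.5, -4.2]
gripper_width: 0.0485
grasp_force: 66.5
```

>>> {"op": "carry_out", "data": {
  "series": [
    {"grip": 1,"tx": 0,"ty": 0,"tz": 0.001,"wx": 0,"wy": 0,"wz": 0},
    {"grip": 1,"tx": 0,"ty": 0,"tz": 0.001,"wx": 0,"wy": 0,"wz": 0}
  ]
}}

```text
time: 9.9
tool_pos: [0.5543, 0.2022, 0.0513]
tcp_rot: [-0.329, 3.124, 0.0]
wrist_force: [-3.2, -0.8, 1.1]
gripper_width: 0.0487
grasp_force: 67.1
```

>>> {"op": "carry_out", "data": {
  "series": [
    {"grip": 1,"tx": 0,"ty": 0,"tz": 0.0005,"wx": 0,"wy": 0,"wz": 0},
    {"grip": 1,"tx": 0,"ty": 0,"tz": 0.0005,"wx": 0,"wy": 0,"wz": 0}
  ]
}}

```text
time: 10.07
tool_pos: [0.5544, 0.2022, 0.0513]
tcp_rot: [-0.329, 3.123, 0.0]
wrist_force: [-3.9, -2.5, 4.2]
gripper_width: 0.0481
grasp_force: 67.7
```

Contact at TCP z 0.0513 with a light press. Now I slide towards the stop.

>>> {"op": "carry_out", "data": {
  "series": [
    {"grip": 1,"tx": -0.006,"ty": 0,"tz": 0,"wx": 0,"wy": 0,"wz": 0},
    {"grip": 1,"tx": -0.012,"ty": 0,"tz": 0,"wx": 0,"wy": 0,"wz": 0},
    {"grip": 1,"tx": -0.018,"ty": 0,"tz": 0,"wx": 0,"wy": 0,"wz": 0},
    {"grip": 1,"tx": -0.024,"ty": 0,"tz": 0,"wx": 0,"wy": 0,"wz": 0},
    {"grip": 1,"tx": -0.03,"ty": 0,"tz": 0,"wx": 0,"wy": 0,"wz": 0}
  ]
}}

```text
time: 10.48
tool_pos: [0.5842, 0.2085, 0.0513]
tcp_rot: [-0.329, 3.123, 0.0]
wrist_force: [-6.3, -1.0, 5.9]
gripper_width: 0.0489
grasp_force: 67.9
```

>>> {"op": "carry_out", "data": {
  "series": [
    {"grip": 1,"tx": -0.002,"ty": 0,"tz": 0,"wx": 0,"wy": 0,"wz": 0},
    {"grip": 1,"tx": -0.004,"ty": 0,"tz": 0,"wx": 0,"wy": 0,"wz": 0},
    {"grip": 1,"tx": -0.005,"ty": 0,"tz": 0,"wx": 0,"wy": 0,"wz": 0}
  ]
}}

```text
time: 10.73
tool_pos: [0.5891, 0.2095, 0.0513]
tcp_rot: [-0.329, 3.123, 0.0]
wrist_force: [-5.8, -0.8, 7.4]
gripper_width: 0.0484
grasp_force: 68.0
```

>>> {"op": "carry_out", "data": {
  "series": [
    {"grip": 1,"tx": -0.001,"ty": 0,"tz": 0,"wx": 0,"wy": 0,"wz": 0},
    {"grip": 1,"tx": -0.002,"ty": 0,"tz": 0,"wx": 0,"wy": 0,"wz": 0},
    {"grip": 1,"tx": -0.002,"ty": 0,"tz": 0,"wx": 0,"wy": 0,"wz": 0}
  ]
}}

```text
time: 10.98
tool_pos: [0.591, 0.2099, 0.0513]
tcp_rot: [-0.329, 3.123, 0.0]
wrist_force: [-4.2, -1.4, 6.7]
gripper_width: 0.0489
grasp_force: 67.9
```

>>> {"op": "carry_out", "data": {
  "series": [
    {"grip": 1,"tx": -0.001,"ty": 0,"tz": 0,"wx": 0,"wy": 0,"wz": 0},
    {"grip": 1,"tx": -0.002,"ty": 0,"tz": 0,"wx": 0,"wy": 0,"wz": 0},
    {"grip": 1,"tx": -0.002,"ty": 0,"tz": 0,"wx": 0,"wy": 0,"wz": 0}
  ]
}}

```text
time: 11.23
tool_pos: [0.5929, 0.2104, 0.0513]
tcp_rot: [-0.329, 3.123, 0.0]
wrist_force: [-5.4, -0.7, 5.3]
gripper_width: 0.0485
grasp_force: 67.9
```

>>> {"op": "carry_out", "data": {
  "series": [
    {"grip": 1,"tx": -0.001,"ty": 0,"tz": 0,"wx": 0,"wy": 0,"wz": 0},
    {"grip": 1,"tx": -0.002,"ty": 0,"tz": 0,"wx": 0,"wy": 0,"wz": 0},
    {"grip": 1,"tx": -0.002,"ty": 0,"tz": 0,"wx": 0,"wy": 0,"wz": 0}
  ]
}}

```text
time: 11.48
tool_pos: [0.5949, 0.2108, 0.0513]
tcp_rot: [-0.329, 3.123, 0.0]
wrist_force: [-4.7, -1.0, 6.4]
gripper_width: 0.0483
grasp_force: 67.9
```

>>> {"op": "carry_out", "data": {
  "series": [
    {"grip": 1,"tx": -0.001,"ty": 0,"tz": 0,"wx": 0,"wy": 0,"wz": 0},
    {"grip": 1,"tx": -0.002,"ty": 0,"tz": 0,"wx": 0,"wy": 0,"wz": 0},
    {"grip": 1,"tx": -0.002,"ty": 0,"tz": 0,"wx": 0,"wy": 0,"wz": 0}
  ]
}}

```text
time: 11.73
tool_pos: [0.5949, 0.2108, 0.0513]
tcp_rot: [0.329, -3.121, 0.001]
wrist_force: [-14.2, -2.5, 10.6]
gripper_width: 0.0484
grasp_force: 68.4
```

The block is at the stop (14 N). I release, lower the pads across the joint and squeeze to bring the sides flush with the datum block.

>>> {"op": "carry_out", "data": {
  "series": [
    {"grip": 1,"tx": 0.001,"ty": 0,"tz": 0,"wx": 0,"wy": 0,"wz": 0},
    {"grip": 0.3,"tx": 0.001,"ty": 0,"tz": 0,"wx": 0,"wy": 0,"wz": 0},
    {"grip": 0.3,"tx": 0.001,"ty": 0,"tz": 0,"wx": 0,"wy": 0,"wz": 0},
    {"grip": 0.3,"tx": 0.001,"ty": 0,"tz": 0.011,"wx": 0,"wy": 0,"wz": 0},
    {"grip": 0.3,"tx": 0.001,"ty": 0,"tz": 0.023,"wx": 0,"wy": 0,"wz": 0}
  ]
}}

```text
time: 12.15
tool_pos: [0.5961, 0.2113, 0.0268]
tcp_rot: [-0.329, 3.122, 0.002]
wrist_force: [-0.9, 0.0, -0.1]
gripper_width: 0.0599
grasp_force: 0.0
```

>>> {"op": "carry_out", "data": {
  "series": [
    {"grip": 1,"tx": 0,"ty": 0,"tz": 0,"wx": 0,"wy": 0,"wz": 0},
    {"grip": 1,"tx": 0,"ty": 0,"tz": 0,"wx": 0,"wy": 0,"wz": 0},
    {"grip": 1,"tx": 0,"ty": 0,"tz": 0,"wx": 0,"wy": 0,"wz": 0},
    {"grip": 1,"tx": 0,"ty": 0,"tz": 0,"wx": 0,"wy": 0,"wz": 0}
  ]
}}

```text
time: 12.48
tool_pos: [0.5937, 0.2098, 0.0244]
tcp_rot: [0.328, -3.12, 0.003]
wrist_force: [-1.2, -2.5, -10.2]
gripper_width: 0.0491
grasp_force: 64.0
```

>>> {"op": "carry_out", "data": {
  "series": [
    {"grip": 0.2,"tx": 0,"ty": 0,"tz": 0,"wx": 0,"wy": 0,"wz": 0},
    {"grip": 0.2,"tx": 0,"ty": 0,"tz": 0,"wx": 0,"wy": 0,"wz": 0},
    {"grip": 0.2,"tx": 0,"ty": 0,"tz": -0.04,"wx": 0,"wy": 0,"wz": 0},
    {"grip": 0.2,"tx": 0,"ty": 0,"tz": -0.08,"wx": 0,"wy": 0,"wz": 0},
    {"grip": 0.2,"tx": 0,"ty": 0,"tz": -0.12,"wx": 0,"wy": 0,"wz": 0}
  ]
}}

```text
time: 12.9
tool_pos: [0.5958, 0.2111, 0.1505]
tcp_rot: [-0.329, 3.121, 0.001]
wrist_force: [0.8, 0.8, 0.6]
gripper_width: 0.0681
grasp_force: 0.0
```

>>> {"op": "carry_out", "data": {
  "series": [
    {"grip": 0.2,"tx": 0.03,"ty": 0,"tz": -0.02,"wx": 0,"wy": 0,"wz": 0},
    {"grip": 0.2,"tx": 0.05,"ty": 0,"tz": -0.04,"wx": 0,"wy": 0,"wz": 0},
    {"grip": 0.2,"tx": 0.05,"ty": 0,"tz": -0.04,"wx": 0,"wy": 0,"wz": 0}
  ]
}}

```text
time: 13.15
tool_pos: [0.5471, 0.2012, 0.1961]
tcp_rot: [-0.329, 3.111, 0.009]
wrist_force: [0.9, 1.0, 1.8]
gripper_width: 0.0683
grasp_force: 0.0
```

```bash
python3 - <<'E'
from h import *
plan()
p,d=get_image('wrist');h=cv2.cvtColor(p,cv2.COLOR_BGR2HSV)
m=cv2.inRange(h,(95,110,50),(125,255,255));m[:,:200]=0;m[:,450:]=0
quad('wrist',m,.07)
g=cv2.inRange(h,(15,150,80),(32,255,255));g[:,:0]=0;quad('wrist',g,.02)
cv2.imwrite('pics/w8.png',p)
E
```

```text
at [0.5471 0.2012 0.1961] yaw 102.08 tilt [-0.013  0.004 -1.   ] w 0.0683 F [0.9 1.  1.8] t 13.15
wrist px [316. 227.] c [590.3 209.7] sz [124.8  50.3] longyaw 12.0
wrist px [200.  95.] c [495.8  59.1] sz [ 47.5 127.3] longyaw 169.8
```

View pics/w8.png

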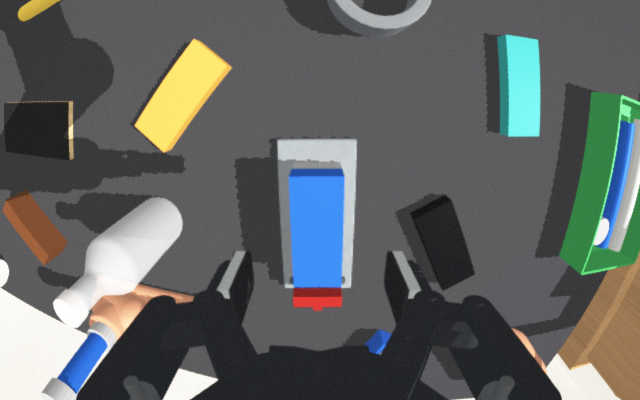

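Wrist view: the blue block lies flush on the datum block (290..343, 170..288) with its end on the red stop (row 290), yaw 12.0°. The bottle, foot and tape roll are undisturbed. The gold block is at (183,95). That is my tenth picture, so from here I work by numbers. I move over the gold block.

>>> {"op": "carry_out", "data": {
  "series": [
    {"grip": 0.2,"tx": 0.009,"ty": -0.015,"tz": 0,"wx": 0,"wy": 0,"wz": 0.074},
    {"grip": 0.2,"tx": 0.018,"ty": -0.03,"tz": 0,"wx": 0,"wy": 0,"wz": 0.148},
    {"grip": 0.2,"tx": 0.028,"ty": -0.046,"tz": 0,"wx": 0,"wy": 0,"wz": 0.222},
    {"grip": 0.2,"tx": 0.037,"ty": -0.061,"tz": 0,"wx": 0,"wy": 0,"wz": 0.296},
    {"grip": 0.2,"tx": 0.046,"ty": -0.076,"tz": 0,"wx": 0,"wy": 0,"wz": 0.369}
  ]
}}

```text
time: 13.62
tool_pos: [0.5174, 0.1161, 0.1874]
tcp_rot: [0.255, 3.13, 0.001]
wrist_force: [0.4, -0.6, -0.3]
gripper_width: 0.0681
grasp_force: 0.0
```

>>> {"op": "carry_out", "data": {
  "series": [
    {"grip": 0.2,"tx": 0.003,"ty": -0.018,"tz": 0,"wx": 0,"wy": 0,"wz": 0.074},
    {"grip": 0.2,"tx": 0.006,"ty": -0.035,"tz": 0,"wx": 0,"wy": 0,"wz": 0.148},
    {"grip": 0.2,"tx": 0.009,"ty": -0.053,"tz": 0.01,"wx": 0,"wy": 0,"wz": 0.222},
    {"grip": 0.2,"tx": 0.012,"ty": -0.07,"tz": 0.02,"wx": 0,"wy": 0,"wz": 0.296},
    {"grip": 0.2,"tx": 0.015,"ty": -0.088,"tz": 0.02,"wx": 0,"wy": 0,"wz": 0.369}
  ]
}}

```text
time: 14.03
tool_pos: [0.4878, 0.0315, 0.1652]
tcp_rot: [-0.825, -3.03, 0.0]
wrist_force: [0.2, -0.6, -0.0]
gripper_width: 0.0683
grasp_force: 0.0
```

>>> {"op": "carry_out", "data": {
  "series": [
    {"grip": 0.2,"tx": 0,"ty": 0,"tz": 0,"wx": 0,"wy": 0,"wz": 0},
    {"grip": 0.2,"tx": 0,"ty": 0,"tz": 0,"wx": 0,"wy": 0,"wz": 0}
  ]
}}

```text
time: 14.2
tool_pos: [0.4889, 0.0317, 0.1676]
tcp_rot: [0.82, 3.031, 0.002]
wrist_force: [0.3, -0.2, 0.4]
gripper_width: 0.0682
grasp_force: 0.0
```

```bash
cat >> h.py <<'E'
def wgold(z=.02):
    plan();p,d=get_image('wrist');h=cv2.cvtColor(p,cv2.COLOR_BGR2HSV)
    g=cv2.inRange(h,(15,150,40),(32,255,255));n,l,s,c=cv2.connectedComponentsWithStats(g)
    for i in range(1,n):
        if s[i,4]>300: print(s[i],c[i].round(),np.median(h[l==i],0));quad('wrist',l==i,z)
E
python3 - <<'E'
from h import *
wgold()
E
```

```text
at [0.4889 0.0317 0.1676] yaw 59.73 tilt [-0.001  0.002 -1.   ] w 0.0682 F [ 0.3 -0.2  0.4] t 14.2
[ 72 191  37  49 438] [ 86. 222.] [ 23. 168. 215.]
wrist px [ 90. 217.] c [ 374.6 -233.3] sz [ 26.6 102.2] longyaw 104.9
```

```bash
python3 - <<'E'
from h import *
p,d=get_image('wrist');h=cv2.cvtColor(p,cv2.COLOR_BGR2HSV)
print(h[100:320:20,320].tolist())
for lo in(100,130):
    g=cv2.inRange(h,(12,lo,40),(35,255,255));n,l,s,c=cv2.connectedComponentsWithStats(g)
    for i in range(1,n):
        if s[i,4]>1000: print(s[i],c[i].round());quad('wrist',l==i,.02)
E
```

```text
[[135, 6, 92], [10, 15, 100], [25, 143, 254], [25, 147, 253], [25, 145, 253], [25, 144, 253], [25, 143, 253], [19, 162, 233], [90, 3, 90], [120, 3, 92], [150, 11, 94]]
[ 293  121   55  121 6338] [320. 180.]
wrist px [320. 180.] c [490.8  34.3] sz [ 51.4 122.7] longyaw 149.9
[  71  181   38   60 1104] [ 88. 211.]
wrist px [ 90. 209.] c [ 373.8 -232.4] sz [ 28.6 106.7] longyaw 105.7
[   0  358   48   42 1212] [ 22. 382.]
wrist px [ 20. 382.] c [  559.4 -1156. ] sz [837.2 121.3] longyaw 89.4
[ 293  122   55  119 6196] [320. 180.]
wrist px [320. 180.] c [490.8  34.4] sz [ 51.  120.7] longyaw 149.9
[   0  358   48   42 1183] [ 21. 383.]
wrist px [ 20. 382.] c [  559.9 -1156.9] sz [835.5 119.2] longyaw 89.4
```

>>> {"op": "carry_out", "data": {
  "series": [
    {"grip": 0.2,"tx": 0,"ty": 0.003,"tz": 0.035,"wx": 0,"wy": 0,"wz": -0.003},
    {"grip": 0.2,"tx": 0,"ty": 0.003,"tz": 0.075,"wx": 0,"wy": 0,"wz": -0.003},
    {"grip": 0.2,"tx": 0,"ty": 0.003,"tz": 0.115,"wx": 0,"wy": 0,"wz": -0.003},
    {"grip": 0.2,"tx": 0,"ty": 0.003,"tz": 0.145,"wx": 0,"wy": 0,"wz": -0.003},
    {"grip": 0.2,"tx": 0,"ty": 0.003,"tz": 0.158,"wx": 0,"wy": 0,"wz": -0.003}
  ]
}}

```text
time: 14.72
tool_pos: [0.4874, 0.0347, 0.0038]
tcp_rot: [-0.812, -3.029, 0.004]
wrist_force: [-0.8, -0.2, -0.3]
gripper_width: 0.0683
grasp_force: 0.0
```

>>> {"op": "carry_out", "data": {
  "series": [
    {"grip": 0.2,"tx": 0,"ty": 0,"tz": 0.003,"wx": 0,"wy": 0,"wz": 0},
    {"grip": 0.2,"tx": 0,"ty": 0,"tz": 0.004,"wx": 0,"wy": 0,"wz": 0},
    {"grip": 0.2,"tx": 0,"ty": 0,"tz": 0.004,"wx": 0,"wy": 0,"wz": 0}
  ]
}}

```text
time: 14.97
tool_pos: [0.4909, 0.0353, 0.0061]
tcp_rot: [0.813, 3.033, 0.001]
wrist_force: [-0.5, 0.8, 0.8]
gripper_width: 0.0687
grasp_force: 0.0
```

>>> {"op": "carry_out", "data": {
  "series": [
    {"grip": 1,"tx": 0,"ty": 0,"tz": 0,"wx": 0,"wy": 0,"wz": 0},
    {"grip": 1,"tx": 0,"ty": 0,"tz": 0,"wx": 0,"wy": 0,"wz": 0},
    {"grip": 1,"tx": 0,"ty": 0,"tz": 0,"wx": 0,"wy": 0,"wz": 0},
    {"grip": 1,"tx": 0,"ty": 0,"tz": 0,"wx": 0,"wy": 0,"wz": 0},
    {"grip": 1,"tx": 0,"ty": 0,"tz": 0,"wx": 0,"wy": 0,"wz": 0}
  ]
}}

```text
time: 15.38
tool_pos: [0.4913, 0.0352, 0.007]
tcp_rot: [0.814, 3.031, 0.003]
wrist_force: [-1.4, 1.0, 6.5]
gripper_width: 0.0485
grasp_force: 64.3
```

>>> {"op": "carry_out", "data": {
  "series": [
    {"grip": 1,"tx": 0,"ty": 0,"tz": -0.02,"wx": 0,"wy": 0,"wz": 0},
    {"grip": 1,"tx": 0,"ty": 0,"tz": -0.06,"wx": 0,"wy": 0,"wz": 0},
    {"grip": 1,"tx": 0,"ty": 0,"tz": -0.1,"wx": 0,"wy": 0,"wz": 0},
    {"grip": 1,"tx": 0,"ty": 0,"tz": -0.14,"wx": 0,"wy": 0,"wz": 0},
    {"grip": 1,"tx": 0,"ty": 0,"tz": -0.16,"wx": 0,"wy": 0,"wz": 0}
  ]
}}

```text
time: 15.8
tool_pos: [0.4912, 0.0347, 0.1706]
tcp_rot: [0.814, 3.028, 0.005]
wrist_force: [0.5, 0.2, -1.7]
gripper_width: 0.0488
grasp_force: 63.4
```

```bash
python3 - <<'E'
from h import *
plan((.46,.19,.165,102),(.5558,.2025,.165,102))
E
```

```text
at [0.4912 0.0347 0.1706] yaw 59.91 tilt [-0.005  0.005 -1.   ] w 0.0488 F [ 0.5  0.2 -1.7] t 15.8
tx 0.1049 ty 0.1188 tz 0.0056 wz -0.735  dist 0.159 rows 5.9
tx -0.0963 ty -0.0077 tz -0.0000 wz -0.000  dist 0.097 rows 2.3
```

>>> {"op": "carry_out", "data": {
  "series": [
    {"grip": 1,"tx": 0.01,"ty": 0.012,"tz": 0,"wx": 0,"wy": 0,"wz": -0.073},
    {"grip": 1,"tx": 0.021,"ty": 0.024,"tz": 0,"wx": 0,"wy": 0,"wz": -0.147},
    {"grip": 1,"tx": 0.031,"ty": 0.036,"tz": 0,"wx": 0,"wy": 0,"wz": -0.22},
    {"grip": 1,"tx": 0.042,"ty": 0.048,"tz": 0,"wx": 0,"wy": 0,"wz": -0.294},
    {"grip": 1,"tx": 0.0525,"ty": 0.0595,"tz": 0,"wx": 0,"wy": 0,"wz": -0.367}
  ]
}}

```text
time: 16.22
tool_pos: [0.4737, 0.1133, 0.1645]
tcp_rot: [-0.243, -3.131, -0.001]
wrist_force: [-0.0, 0.2, -3.0]
gripper_width: 0.0482
grasp_force: 63.3
```

>>> {"op": "carry_out", "data": {
  "series": [
    {"grip": 1,"tx": 0.006,"ty": 0.015,"tz": 0,"wx": 0,"wy": 0,"wz": -0.073},
    {"grip": 1,"tx": 0.011,"ty": 0.03,"tz": 0,"wx": 0,"wy": 0,"wz": -0.147},
    {"grip": 1,"tx": 0.017,"ty": 0.045,"tz": 0,"wx": 0,"wy": 0,"wz": -0.22},
    {"grip": 1,"tx": 0.022,"ty": 0.06,"tz": 0,"wx": 0,"wy": 0,"wz": -0.294},
    {"grip": 1,"tx": 0.0275,"ty": 0.0745,"tz": 0,"wx": 0,"wy": 0,"wz": -0.368}
  ]
}}

```text
time: 16.63
tool_pos: [0.4583, 0.1912, 0.1645]
tcp_rot: [0.335, -3.123, -0.001]
wrist_force: [1.0, -0.2, -3.4]
gripper_width: 0.0484
grasp_force: 63.3
```

>>> {"op": "carry_out", "data": {
  "series": [
    {"grip": 1,"tx": -0.03,"ty": -0.003,"tz": 0,"wx": 0,"wy": 0,"wz": 0},
    {"grip": 1,"tx": -0.065,"ty": -0.006,"tz": 0,"wx": 0,"wy": 0,"wz": 0},
    {"grip": 1,"tx": -0.096,"ty": -0.008,"tz": 0.02,"wx": 0,"wy": 0,"wz": 0},
    {"grip": 1,"tx": -0.096,"ty": -0.008,"tz": 0.05,"wx": 0,"wy": 0,"wz": 0},
    {"grip": 1,"tx": -0.096,"ty": -0.008,"tz": 0.065,"wx": 0,"wy": 0,"wz": 0}
  ]
}}

```text
time: 17.05
tool_pos: [0.5536, 0.2019, 0.0943]
tcp_rot: [0.326, -3.118, 0.002]
wrist_force: [-1.6, 0.1, -3.7]
gripper_width: 0.0482
grasp_force: 63.3
```

>>> {"op": "carry_out", "data": {
  "series": [
    {"grip": 1,"tx": 0,"ty": 0,"tz": 0.01,"wx": 0,"wy": 0,"wz": 0},
    {"grip": 1,"tx": 0,"ty": 0,"tz": 0.017,"wx": 0,"wy": 0,"wz": 0},
    {"grip": 1,"tx": 0,"ty": 0,"tz": 0.02,"wx": 0,"wy": 0,"wz": 0},
    {"grip": 1,"tx": 0,"ty": 0,"tz": 0.02,"wx": 0,"wy": 0,"wz": 0}
  ]
}}

```text
time: 17.38
tool_pos: [0.5544, 0.2027, 0.0804]
tcp_rot: [-0.329, 3.124, 0.001]
wrist_force: [0.1, 0.6, -2.7]
gripper_width: 0.0485
grasp_force: 63.3
```

```bash
python3 - <<'E'
from h import *
plan((.5558,.2022,.080,102))
E
```

```text
at [0.5544 0.2027 0.0804] yaw 102.04 tilt [-0.001  0.    -1.   ] w 0.0485 F [ 0.1  0.6 -2.7] t 17.38
tx -0.0012 ty -0.0007 tz 0.0004 wz 0.001  dist 0.001 rows 0.0
```

>>> {"op": "carry_out", "data": {
  "series": [
    {"grip": 1,"tx": 0,"ty": -0.0007,"tz": 0.001,"wx": 0,"wy": 0,"wz": 0},
    {"grip": 1,"tx": 0,"ty": -0.0007,"tz": 0.002,"wx": 0,"wy": 0,"wz": 0},
    {"grip": 1,"tx": 0,"ty": -0.0007,"tz": 0.002,"wx": 0,"wy": 0,"wz": 0}
  ]
}}

```text
time: 17.63
tool_pos: [0.5549, 0.2021, 0.0788]
tcp_rot: [-0.329, 3.123, 0.002]
wrist_force: [0.2, -0.3, -3.1]
gripper_width: 0.0481
grasp_force: 63.3
```

>>> {"op": "carry_out", "data": {
  "series": [
    {"grip": 1,"tx": 0,"ty": 0,"tz": 0.001,"wx": 0,"wy": 0,"wz": 0},
    {"grip": 1,"tx": 0,"ty": 0,"tz": 0.001,"wx": 0,"wy": 0,"wz": 0}
  ]
}}

```text
time: 17.8
tool_pos: [0.5547, 0.2019, 0.0771]
tcp_rot: [-0.329, 3.124, 0.001]
wrist_force: [-0.4, 1.0, -0.8]
gripper_width: 0.0482
grasp_force: 63.6
```

>>> {"op": "carry_out", "data": {
  "series": [
    {"grip": 1,"tx": 0,"ty": 0,"tz": 0.001,"wx": 0,"wy": 0,"wz": 0},
    {"grip": 1,"tx": 0,"ty": 0,"tz": 0.001,"wx": 0,"wy": 0,"wz": 0}
  ]
}}

```text
time: 17.97
tool_pos: [0.5548, 0.2019, 0.077]
tcp_rot: [-0.329, 3.123, 0.0]
wrist_force: [-3.9, 0.4, 2.8]
gripper_width: 0.0484
grasp_force: 64.1
```

Contact. I slide the gold block home.

>>> {"op": "carry_out", "data": {
  "series": [
    {"grip": 1,"tx": -0.006,"ty": 0,"tz": 0.0003,"wx": 0,"wy": 0,"wz": 0},
    {"grip": 1,"tx": -0.012,"ty": 0,"tz": 0.0003,"wx": 0,"wy": 0,"wz": 0},
    {"grip": 1,"tx": -0.018,"ty": 0,"tz": 0.0003,"wx": 0,"wy": 0,"wz": 0},
    {"grip": 1,"tx": -0.024,"ty": 0,"tz": 0.0003,"wx": 0,"wy": 0,"wz": 0},
    {"grip": 1,"tx": -0.03,"ty": 0,"tz": 0.0003,"wx": 0,"wy": 0,"wz": 0}
  ]
}}

```text
time: 18.38
tool_pos: [0.5846, 0.2081, 0.077]
tcp_rot: [-0.329, 3.123, 0.0]
wrist_force: [-4.5, -0.5, 7.0]
gripper_width: 0.0481
grasp_force: 64.4
```

>>> {"op": "carry_out", "data": {
  "series": [
    {"grip": 1,"tx": -0.002,"ty": 0,"tz": 0,"wx": 0,"wy": 0,"wz": 0},
    {"grip": 1,"tx": -0.004,"ty": 0,"tz": 0,"wx": 0,"wy": 0,"wz": 0},
    {"grip": 1,"tx": -0.006,"ty": 0,"tz": 0,"wx": 0,"wy": 0,"wz": 0}
  ]
}}

```text
time: 18.63
tool_pos: [0.5904, 0.2094, 0.0771]
tcp_rot: [-0.329, 3.123, 0.0]
wrist_force: [-4.4, -1.6, 7.1]
gripper_width: 0.0484
grasp_force: 64.4
```

>>> {"op": "carry_out", "data": {
  "series": [
    {"grip": 1,"tx": -0.001,"ty": 0,"tz": 0,"wx": 0,"wy": 0,"wz": 0},
    {"grip": 1,"tx": -0.002,"ty": 0,"tz": 0,"wx": 0,"wy": 0,"wz": 0},
    {"grip": 1,"tx": -0.002,"ty": 0,"tz": 0,"wx": 0,"wy": 0,"wz": 0}
  ]
}}

```text
time: 18.88
tool_pos: [0.5924, 0.2098, 0.077]
tcp_rot: [-0.329, 3.123, 0.0]
wrist_force: [-4.5, -0.9, 4.6]
gripper_width: 0.0485
grasp_force: 64.3
```

>>> {"op": "carry_out", "data": {
  "series": [
    {"grip": 1,"tx": -0.001,"ty": 0,"tz": 0,"wx": 0,"wy": 0,"wz": 0},
    {"grip": 1,"tx": -0.002,"ty": 0,"tz": 0,"wx": 0,"wy": 0,"wz": 0},
    {"grip": 1,"tx": -0.002,"ty": 0,"tz": 0,"wx": 0,"wy": 0,"wz": 0}
  ]
}}

```text
time: 19.13
tool_pos: [0.5939, 0.2101, 0.077]
tcp_rot: [-0.329, 3.124, -0.0]
wrist_force: [-6.0, -0.7, 7.1]
gripper_width: 0.048
grasp_force: 64.4
```

>>> {"op": "carry_out", "data": {
  "series": [
    {"grip": 1,"tx": -0.001,"ty": 0,"tz": 0,"wx": 0,"wy": 0,"wz": 0},
    {"grip": 1,"tx": -0.002,"ty": 0,"tz": 0,"wx": 0,"wy": 0,"wz": 0},
    {"grip": 1,"tx": -0.002,"ty": 0,"tz": 0,"wx": 0,"wy": 0,"wz": 0}
  ]
}}

```text
time: 19.38
tool_pos: [0.5939, 0.2101, 0.077]
tcp_rot: [0.329, -3.12, 0.002]
wrist_force: [-15.5, -2.1, 11.5]
gripper_width: 0.0482
grasp_force: 65.0
```

>>> {"op": "carry_out", "data": {
  "series": [
    {"grip": 1,"tx": 0.001,"ty": 0,"tz": 0,"wx": 0,"wy": 0,"wz": 0},
    {"grip": 0.3,"tx": 0.001,"ty": 0,"tz": 0,"wx": 0,"wy": 0,"wz": 0},
    {"grip": 0.3,"tx": 0.001,"ty": 0,"tz": 0,"wx": 0,"wy": 0,"wz": 0},
    {"grip": 0.3,"tx": 0.001,"ty": 0,"tz": 0.01,"wx": 0,"wy": 0,"wz": 0},
    {"grip": 0.3,"tx": 0.001,"ty": 0,"tz": 0.02,"wx": 0,"wy": 0,"wz": 0}
  ]
}}

```text
time: 19.8
tool_pos: [0.5952, 0.2106, 0.0551]
tcp_rot: [-0.329, 3.123, 0.001]
wrist_force: [0.5, 0.4, -0.2]
gripper_width: 0.0602
grasp_force: 0.0
```

>>> {"op": "carry_out", "data": {
  "series": [
    {"grip": 1,"tx": 0,"ty": 0,"tz": 0,"wx": 0,"wy": 0,"wz": 0},
    {"grip": 1,"tx": 0,"ty": 0,"tz": 0,"wx": 0,"wy": 0,"wz": 0},
    {"grip": 1,"tx": 0,"ty": 0,"tz": 0,"wx": 0,"wy": 0,"wz": 0},
    {"grip": 1,"tx": 0,"ty": 0,"tz": 0,"wx": 0,"wy": 0,"wz": 0}
  ]
}}

```text
time: 20.13
tool_pos: [0.5933, 0.2098, 0.0532]
tcp_rot: [0.328, -3.12, 0.002]
wrist_force: [-0.9, -0.4, -9.1]
gripper_width: 0.0495
grasp_force: 64.3
```

>>> {"op": "carry_out", "data": {
  "series": [
    {"grip": 0.2,"tx": 0,"ty": 0,"tz": 0,"wx": 0,"wy": 0,"wz": 0},
    {"grip": 0.2,"tx": 0,"ty": 0,"tz": 0,"wx": 0,"wy": 0,"wz": 0},
    {"grip": 0.2,"tx": 0,"ty": 0,"tz": -0.04,"wx": 0,"wy": 0,"wz": 0},
    {"grip": 0.2,"tx": 0,"ty": 0,"tz": -0.08,"wx": 0,"wy": 0,"wz": 0},
    {"grip": 0.2,"tx": 0,"ty": 0,"tz": -0.12,"wx": 0,"wy": 0,"wz": 0}
  ]
}}

```text
time: 20.55
tool_pos: [0.5952, 0.2101, 0.1789]
tcp_rot: [-0.329, 3.122, -0.0]
wrist_force: [1.0, 0.3, 0.4]
gripper_width: 0.0685
grasp_force: 0.0
```

>>> {"op": "carry_out", "data": {
  "series": [
    {"grip": 0.2,"tx": 0.03,"ty": 0,"tz": -0.02,"wx": 0,"wy": 0,"wz": 0},
    {"grip": 0.2,"tx": 0.07,"ty": 0,"tz": -0.03,"wx": 0,"wy": 0,"wz": 0},
    {"grip": 0.2,"tx": 0.1,"ty": 0,"tz": -0.03,"wx": 0,"wy": 0,"wz": 0},
    {"grip": 0.2,"tx": 0.1,"ty": 0,"tz": -0.03,"wx": 0,"wy": 0,"wz": 0},
    {"grip": 0.2,"tx": 0.1,"ty": 0,"tz": -0.03,"wx": 0,"wy": 0,"wz": 0}
  ]
}}

```text
time: 20.97
tool_pos: [0.4969, 0.1897, 0.2087]
tcp_rot: [-0.33, 3.118, 0.005]
wrist_force: [-0.2, 0.4, 0.7]
gripper_width: 0.068
grasp_force: 0.0
```

```bash
python3 - <<'E'
from h import *
plan()
p,d=get_image('wrist');h=cv2.cvtColor(p,cv2.COLOR_BGR2HSV)
def big(m,z,t):
    n,l,s,c=cv2.connectedComponentsWithStats(m)
    for i in range(1,n):
        if s[i,4]>250: print(t,s[i],c[i].round());quad('wrist',l==i,z)
g=cv2.inRange(h,(12,100,40),(35,255,255));g[:,:200]=0;g[:,450:]=0;big(g,.09,'gold')
b=cv2.inRange(h,(95,110,50),(125,255,255));b[:,:200]=0;b[:,450:]=0;big(b,.07,'blue')
w=cv2.inRange(h,(0,150,60),(8,255,255));w[:,:200]=0;w[:,450:]=0;big(w,.086,'red')
# per-row left/right edges in side view of gold and blue
p,d=get_image('side');P=cloud('side',d);h=cv2.cvtColor(p,cv2.COLOR_BGR2HSV)
for t,lo,hi,z in(('gold',(12,100,40),(35,255,255),.09),('blue',(95,110,50),(125,255,255),.055)):
    m=(cv2.inRange(h,lo,hi)>0)&(P[...,0]>.48)&(P[...,0]<.7)&(P[...,1]>.13)&(P[...,1]<.29)
    q=P[m]*1000;c,s=np.cos(np.radians(12)),np.sin(np.radians(12))
    if len(q): print(t,len(q),'z',np.percentile(q[:,2],[3,50,97]).round(),'along',np.percentile(q@[c,s,0],[2,98]).round(1),'across',np.percentile(q@[-s,c,0],[2,98]).round(1))
E
```

```text
at [0.4969 0.1897 0.2087] yaw 102.08 tilt [-0.006  0.002 -1.   ] w 0.068 F [-0.2  0.4  0.7] t 20.97
gold [ 291  225   54  104 5195] [317. 275.]
wrist px [317. 276.] c [590.3 209.3] sz [126.5  50.8] longyaw 12.1
blue [293 214  50  10 479] [318. 219.]
wrist px [318. 219.] c [530.4 196.5] sz [ 9.6 48.2] longyaw 102.0
red [297 329  44   7 251] [318. 332.]
wrist px [318. 332.] c [661.6 225.3] sz [ 9.7 49. ] longyaw 102.0
gold 748 z [71. 88. 93.] along [563.  687.4] across [ -0.4 107.5]
blue 236 z [40. 55. 69.] along [561.7 678.8] across [ 59.8 108.7]
```

```bash
python3 - <<'E'
from h import *
p,d=get_image('wrist');h=cv2.cvtColor(p,cv2.COLOR_BGR2HSV)
c,s=np.cos(np.radians(12)),np.sin(np.radians(12))
A=lambda u,v,z:np.round(1000*onz('wrist',u,v,z)[:2]@np.array([[c,-s],[s,c]]),1)  # along, across
print('col318',[(r,*h[r,318].tolist()) for r in range(208,242,1)])
for col in(300,318,336):
    hb=(h[:,col,0]>95)&(h[:,col,0]<125)&(h[:,col,1]>110);r=np.where(hb[200:240])[0]+200
    print(col,r.min(),r.max(),'blue bottom z40',A(col,r.min()-.5,.04),'joint z70',A(col,r.max()+.5,.07))
for r in(218,220,222,227,229,231):
    k=np.where((h[r,270:370,1]>100))[0]+270;print(r,k.min(),k.max(),A(k.min()-.5,r,.07),A(k.max()+.5,r,.07))
E
```

```text
col318 [(208, 30, 2, 148), (209, 60, 3, 150), (210, 30, 2, 149), (211, 20, 5, 146), (212, 30, 2, 146), (213, 113, 34, 149), (214, 109, 145, 158), (215, 110, 186, 166), (216, 110, 196, 164), (217, 109, 198, 165), (218, 109, 194, 168), (219, 110, 201, 165), (220, 110, 201, 164), (221, 110, 197, 166), (222, 110, 198, 165), (223, 110, 192, 163), (224, 112, 143, 152), (225, 16, 39, 123), (226, 17, 158, 179), (227, 18, 174, 192), (228, 18, 175, 192), (229, 18, 173, 193), (230, 17, 176, 191), (231, 18, 174, 195), (232, 18, 173, 198), (233, 19, 167, 235), (234, 24, 151, 251), (235, 25, 143, 254), (236, 25, 146, 254), (237, 26, 141, 254), (238, 25, 144, 254), (239, 26, 143, 254), (240, 26, 141, 254), (241, 26, 143, 254)]
300 214 224 blue bottom z40 [565.3  62.8] joint z70 [565.1  64.5]
318 214 224 blue bottom z40 [565.3  82.1] joint z70 [565.   82.1]
336 214 223 blue bottom z40 [565.3 101.3] joint z70 [564.   99.7]
218 294 341 [558.2  58.3] [558.2 104.9]
220 294 342 [560.3  58.2] [560.3 106. ]
222 294 342 [562.4  58.1] [562.4 106. ]
227 293 343 [567.8  57. ] [567.8 107.2]
229 292 343 [570.   55.9] [569.9 107.2]
231 292 344 [572.1  55.9] [572.1 108.3]
```

The blue and gold ends line up to within 0.5 mm, and their sides to within about 1 mm (one pixel). The robot is clear of everything, so I hand in.

```bash
python3 -c "
from cell import *
print(hand_in())"
```

```text
the job is handed in; nothing more can be done
None
```

The job is handed in at about 21 s of robot time: the blue block is flush on the datum block against the end stop with the gold block flush on top of it (within about 1 mm in the last wrist picture); I did not re-measure the bystanders at the end, but nothing was seen to touch them.

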